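# Load stone blanks on the keyed grinding mandrel

### The job

Load the bench mandrel for grinding: draw the flat key out of the rod (its pocket behind the headstock will hold it) and take the collar off, then thread all the stone blanks that are there onto the rod, the largest first against the flange and on down to the smallest, each pushed up against the one before. Refit the collar snug against the last blank and push the key fully down, until its shoulder sits on the rod, through the slot right in front of the collar. Leave the spanner, brush and chisel as they lie.

Things in the scene. Friction and masses are not known exactly. Their poses are not given: they have to be found in the camera images.
- mandrel: Fixed bench mandrel, z up; origin: centre of its base plate's underside (84 mm in x, 320 in y, 12 thick). A 24 mm steel rod runs level along its -y at x = 0, z = 95 mm from the flange (66 mm dia.) at y = 75 to y = -139 mm. Headstock behind the flange: y = 75 to 99, up to 128 mm high. Four upright slots go through the rod, each 9 mm wide (x), 25 mm long (y), 44 mm apart.
- rod_root (a point): On the rod's axis, at the flange face against which the first blank goes.
- rod_tip (a point): On the rod's axis, at the free end of its nose, 214 mm from the flange; the last 20 mm taper from 24 to 12 mm diameter.
- slot0 (a point): Centre of the mouth of slot 0 in the rod, at the height on which the key's shoulder rests (11 mm above the rod's axis); it lies 43.5 mm from the flange face. It serves when only the collar is on the rod (the key is in it at the start).
- slot1 (a point): Centre of the mouth of slot 1 in the rod, at the height on which the key's shoulder rests (11 mm above the rod's axis); it lies 87.5 mm from the flange face. It serves for one blank and the collar.
- slot2 (a point): Centre of the mouth of slot 2 in the rod, at the height on which the key's shoulder rests (11 mm above the rod's axis); it lies 131.5 mm from the flange face. It serves for two blanks and the collar.
- slot3 (a point): Centre of the mouth of slot 3 in the rod, at the height on which the key's shoulder rests (11 mm above the rod's axis); it lies 175.5 mm from the flange face. It serves for three blanks and the collar.
- pocket (a point): Centre of the mouth of the key pocket on the block behind the headstock (12 mm in mandrel x, 24 in y, 70 deep; rim 82 mm above the bench, block y = 113 to 161 mm): here the key can stand while out of the rod, turned as it is in the rod.
- collar: End collar: bright metal octagonal ring, 48 mm across flats, 32 mm long, bore 30 mm, 0.15 kg. Origin: middle of its bore; its y is the bore axis. At the start it hangs on the rod against the flange, kept by the key. Anything hung on the rod sits about 4 mm lower than the rod's axis. Off the rod it stands on the bench on one of its flats, bore level.
- key: Flat dark steel key, upright. Origin: centre of the underside of its shoulder; z up. Below it a shank 6 mm thick (x), 18 wide (y), 62 long, the last 12 mm narrowed to 4 by 14. Above it a grip block 16 thick (x), 18 wide (y), 42 high, too thick for the slot, so that the shoulder stops on the rod. 0.14 kg; only its weight holds it in the slot.
- blank_62: Stone blank: a square block of grey stone, 62 by 62 mm with 7 mm cut off its long corners, 44 mm long, drilled lengthwise with a 30 mm bore. Origin: middle of the bore; its own y is the bore axis. It stands on the bench on one of its sides, bore level, centre 31 mm up. May be absent; two or three of the four sizes 62, 56, 50 and 44 mm are there.
- blank_56: Stone blank: a square block of grey stone, 56 by 56 mm with 7 mm cut off its long corners, 44 mm long, drilled lengthwise with a 30 mm bore. Origin: middle of the bore; its own y is the bore axis. It stands on the bench on one of its sides, bore level, centre 28 mm up. May be absent; two or three of the four sizes 62, 56, 50 and 44 mm are there.
- blank_50: Stone blank: a square block of grey stone, 50 by 50 mm with 7 mm cut off its long corners, 44 mm long, drilled lengthwise with a 30 mm bore. Origin: middle of the bore; its own y is the bore axis. It stands on the bench on one of its sides, bore level, centre 25 mm up. May be absent; two or three of the four sizes 62, 56, 50 and 44 mm are there.
- blank_44: Stone blank: a square block of grey stone, 44 by 44 mm with 7 mm cut off its long corners, 44 mm long, drilled lengthwise with a 30 mm bore. Origin: middle of the bore; its own y is the bore axis. It stands on the bench on one of its sides, bore level, centre 22 mm up. May be absent; two or three of the four sizes 62, 56, 50 and 44 mm are there.
- spanner: Open spanner, 167 mm, lying left of the mandrel, farther off; not to be disturbed.
- brush_round: Round brush, 190 mm, lying left of the mandrel, near; not to be disturbed.
- chisel_b: Chisel, 205 mm, lying beyond the blanks, near the grinder's right end; not to be disturbed.

How it is judged:
By the outcome, as a careful person would: the job done as asked, in the order asked, and still so for the second after the job is handed in, with the robot touching nothing.
Of blank_62, blank_56, blank_50, blank_44 only 2 to 3 are there at a start; the rules pass over those that are not, and their reading is None.
At some moment in a run one of blank_62, blank_56, blank_50, blank_44 may be knocked a few centimetres aside while the robot is not near it.
It also fails if it takes over 208 s, if anything falls off the work surface, if the arm or the gripper's body presses on something with over 40 N, if the wrist force passes 120 N, or if a joint passes its speed limit or range.

### The arm

A 6-joint arm with a two-finger parallel gripper is mounted at the origin on a cart in front of the work surface, level with it; the furniture and walls round the work are solid. World frame = base frame: x ahead of the robot, y to its left, z up, the work surface at z = 0. Lengths are in m, angles in degrees, forces in N, time in s.
With the tool pointing down it reaches from about 0.25 to 0.725 m from the base axis. Payload 9.7 kg.
Tool frame: the origin (TCP) lies between the finger pads; the fingertips stand 25 mm ahead of it and the grasp point (between the pads) lies 6 mm ahead of it; z points along the fingers, y is the line along which they close (so a half turn about z gives the same grasp; the last joint's range is limited). The gripper opens to 85 mm and grips with 20 to 120 N. Pads are 22 mm wide; open, the fingers measure 114 mm over their backs; the gripper's body (76 mm by 85 mm) begins 54 mm behind the grasp point. The pads swing forward as they close: fully open they stand 13 mm farther back than shut.
Start: joints at [67.494, 4.979, 10.078, 95.1, 0, 90], TCP at [0.211, 0.508, 0.256] pointing down, gripper open.
Joint ranges: [-179.16, 179.16], [-48.56, 103.87], [-65.8, 70.77], [-126.05, 130.52], [-82.76, 87.17], [-180, 180]. Speed limits (degrees/s): [127.2, 127.2, 147.25, 180, 180, 180].

### API

Orientations are given as [roll, pitch, yaw] about the fixed x, y, z axes, in that order (R = Rz(yaw) Ry(pitch) Rx(roll)).
In Python, from workcell import bot, imaging, status gives the robot as it stands (bot), with the cameras (imaging) and the readings (status).
- The arm moves only by the shell command python3 drive.py 'ROWS' [FORCE]. ROWS is a JSON list of rows, 1 to 5 of them, each an object with the fields d (a list: dx, dy, dz in m), rz (a turn about the tool's z in degrees), jaw (the finger opening in m); a field left out counts as zero (the opening has to be given); each row is the pose to reach, as a shift and turn from the pose commanded when the command began, along the tool's axes at that moment; what a row does not reach only later rows make up. A row lasts 1/12 s, in which the tool goes at most 0.0417 m and 7.16 degrees, less where a joint would pass 70% of its speed; a pose out of reach is approached as far as the arm can. The fingers move at their own pace and stop on an object; FORCE is the grip in N (left out, the last holds). Time passes only in rows, so rows that do not move let the fingers close. It prints the time, the measured TCP pose, the force, the opening and the grip force at its end. Input that does not fit is refused with a message, and nothing moves.
- status.get_obs(): the state, without advancing time (a new reading comes with each control period).
- imaging.camera(name): name is "scene" or "top" or "wrist"; returns the picture (400x640x3 uint8, blue, green, red); there is no depth.
- imaging.camera_info(name): a dict with "mtx" (3x3 intrinsics, pixels), "extrinsics" (4x4, takes a point from camera to world coordinates). Camera axes: x right, y down, z forward; pixel columns grow to the right and rows downward; lengths in m; the calibration is good to about 2 mm. A picture is of the moment at which its call begins: read the wrist's pose just before it. camera_info takes no time and is no camera call; for the wrist camera it gives the pose at the moment of the call.
- bot.job_done(): hands the job in; it is judged then, once.
The state is a dict: "time": time; "q": joint angles; "qd": joint speeds; "joint_efforts": joint torques, N m; "ee_pos": TCP position; "tcp_rot": TCP orientation; "wrist_force": force on the tool from outside, world axes, zero at the start; "torque": the same for the moment, N m; "opening": finger opening in m; "grasp_force": force on a finger pad.
Only numpy, scipy, OpenCV 4.12 (cv2) and the standard library are available. Lean on these libraries where they do the work, as an engineer would, in place of code of your own. Each camera call takes 0.05 s, during which the arm holds its last target. There are 200 camera calls.

## Working session

There is one attempt and no reset: what is moved stays moved. The work goes in short steps, Python scripts to look and compute and a shell command to move; the robot and the scene stay as the last step left them, time stands still between calls to the robot, and variables do not carry over. Pictures are saved under pics/ and viewed, at most 14 in all, crops included, and the job is handed in when it is done.

```bash
ls; mkdir -p pics
cat > h.py <<'E'
import numpy as np,cv2
from workcell import bot, imaging, status
from scipy.spatial.transform import Rotation as R
def ray(info,px,z):
    K=np.array(info["mtx"]);T=np.array(info["extrinsics"])
    d=T[:3,:3]@np.linalg.solve(K,[px[0],px[1],1.]);o=T[:3,3]
    return o+d*(z-o[2])/d[2]
def proj(info,P):
    K=np.array(info["mtx"]);T=np.array(info["extrinsics"])
    c=T[:3,:3].T@(np.array(P,float)-T[:3,3]);u=K@c
    return u[:2]/u[2]
E
python3 - <<'E'
from h import *
for n in("scene","top"):
    cv2.imwrite(f"pics/{n}0.png",imaging.camera(n)); i=imaging.camera_info(n); print(n,np.round(i["mtx"],1).tolist(),np.round(i["extrinsics"],3).tolist())
print(status.get_obs())
E
```

```text
drive.py
pics
workcell.py
scene [[503.7, 0.0, 319.1], [0.0, 503.7, 203.3], [0.0, 0.0, 1.0]] [[0.852, -0.364, 0.376, -0.139], [-0.523, -0.61, 0.595, -1.164], [0.013, -0.704, -0.71, 1.501], [0.0, 0.0, 0.0, 1.0]]
top [[394.7, 0.0, 317.0], [0.0, 394.7, 198.7], [0.0, 0.0, 1.0]] [[0.001, -0.987, 0.158, 0.413], [-1.0, -0.001, -0.001, 0.033], [0.001, -0.158, -0.987, 1.334], [0.0, 0.0, 0.0, 1.0]]
{'time': 0.1, 'q': array([6.74946668e+01, 5.00492879e+00, 1.00394672e+01, 9.50997008e+01,
       2.93274770e-03, 9.00009065e+01]), 'qd': array([-0.07840064,  0.03944184,  0.28518725, -0.07050109,  0.06232685,
       -0.02284027]), 'joint_efforts': array([ 3.39805192e-04, -5.21558511e+01,  4.65655875e+01,  1.60470855e-02,
        8.79518240e-06,  5.09815294e-06]), 'ee_pos': array([0.21044229, 0.50795367, 0.25568717]), 'tcp_rot': array([-1.79934838e+02, -2.93171484e-03,  1.57493757e+02]), 'wrist_force': array([-0.35123851, -0.44369227,  0.28624765]), 'torque': array([-0.06298378,  0.01762707,  0.05869135]), 'grasp_force': 0.0, 'opening': 0.08508102969632701}
```

View pics/top0.png

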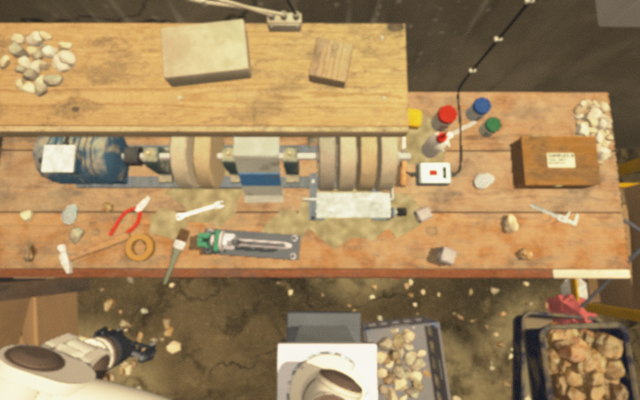

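View pics/scene0.png

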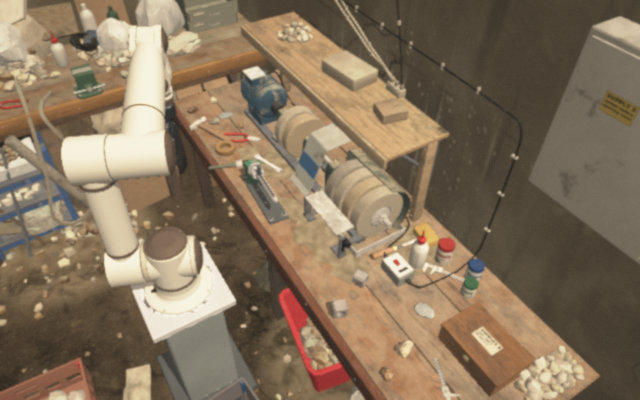

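Top view: mandrel at about (205–298, 243), rod pointing to image right (-y); candidate blanks at (423,213) and (447,256). Enlarging both.

Run:
```python
from h import *
t=cv2.imread("pics/top0.png");s=cv2.imread("pics/scene0.png")
a=cv2.resize(t[185:285,180:340],(800,500),interpolation=cv2.INTER_CUBIC)
b=np.hstack([cv2.resize(t[190:275,390:475],(400,400),interpolation=cv2.INTER_CUBIC),cv2.resize(s[250:335,310:395],(400,400),interpolation=cv2.INTER_CUBIC)])
cv2.imwrite("pics/c1.png",a);cv2.imwrite("pics/c2.png",b)
i=imaging.camera_info("top")
for p in[(423,213),(447,256),(510,223),(200,243),(298,245),(298,258),(298,233)]: print(p,ray(i,p,0.03 if p[0]>400 else .012).round(3))
```

```text
(423, 213) [ 0.573 -0.321  0.03 ]
(447, 256) [ 0.432 -0.394  0.03 ]
(510, 223) [ 0.54  -0.608  0.03 ]
(200, 243) [0.475 0.421 0.012]
(298, 245) [0.468 0.095 0.012]
(298, 258) [0.425 0.094 0.012]
(298, 233) [0.508 0.095 0.012]
```

View pics/c1.png

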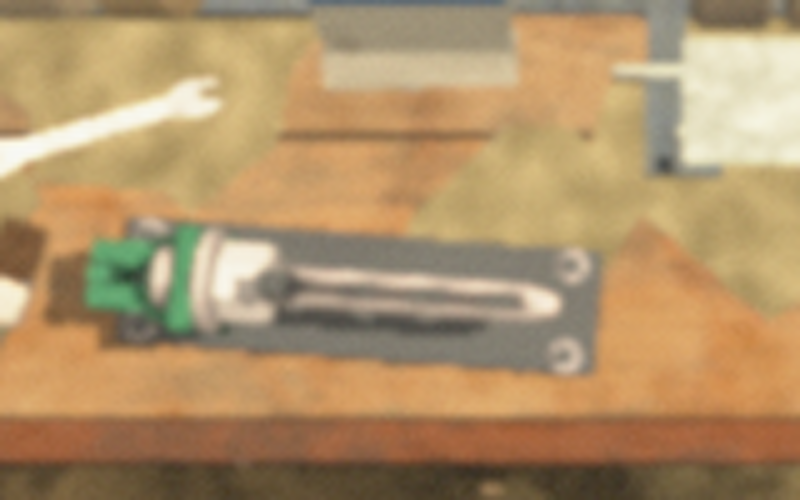

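View pics/c2.png

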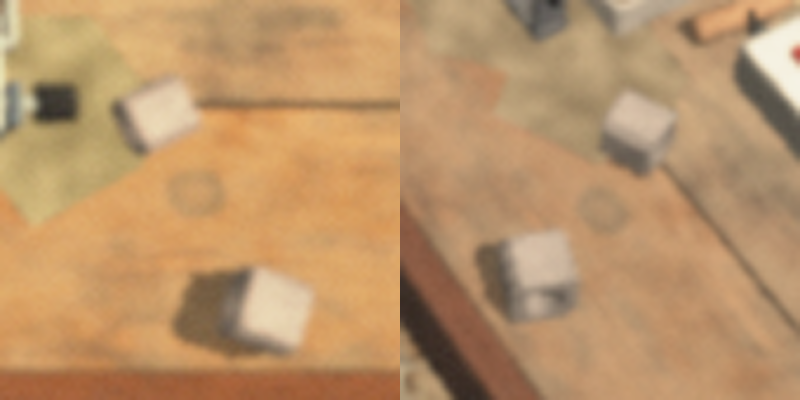

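```bash
cat > go.py <<'E'
import sys
from h import *
o=status.get_obs();p=o["ee_pos"];Rm=R.from_euler("xyz",o["tcp_rot"],degrees=True)
x,y,z,yaw=map(float,sys.argv[1:5])
d=Rm.inv().apply(np.array([x,y,z])-p); dy=-((yaw-o["tcp_rot"][2]+180)%360-180)
print("t",round(o["time"],1),"pos",p.round(4),"rot",o["tcp_rot"].round(2),"F",o["wrist_force"].round(1),"open",round(o["opening"],4),"| d",d.round(4),"turn",round(dy,2))
E
python3 drive.py '[{"d": [-0.04, -0.016, 0], "jaw": 0.085}, {"d": [-0.08, -0.032, 0], "jaw": 0.085}, {"d": [-0.12, -0.048, 0], "jaw": 0.085}, {"d": [-0.16, -0.064, 0], "jaw": 0.085}, {"d": [-0.17, -0.069, 0], "jaw": 0.085}]'
python3 drive.py '[{"d": [-0.04, -0.016, 0], "jaw": 0.085}, {"d": [-0.08, -0.032, 0], "jaw": 0.085}, {"d": [-0.12, -0.048, 0], "jaw": 0.085}, {"d": [-0.16, -0.064, 0], "jaw": 0.085}, {"d": [-0.172, -0.069, 0], "jaw": 0.085}]'
python3 drive.py '[{"rz": 7, "jaw": 0.085}, {"rz": 14, "jaw": 0.085}, {"rz": 21, "jaw": 0.085}, {"rz": 28, "jaw": 0.085}, {"rz": 35, "jaw": 0.085}]'
python3 drive.py '[{"d": [0, 0, -0.03], "rz": 7, "jaw": 0.085}, {"d": [0, 0, -0.05], "rz": 14, "jaw": 0.085}, {"d": [0, 0, -0.06], "rz": 21, "jaw": 0.085}, {"d": [0, 0, -0.06], "rz": 28, "jaw": 0.085}, {"d": [0, 0, -0.06], "rz": 35, "jaw": 0.085}]'
python3 drive.py '[{"rz": 2.5, "jaw": 0.085}, {"rz": 2.5, "jaw": 0.085}, {"rz": 2.5, "jaw": 0.085}]'
python3 go.py .474 .25 .3 85
python3 - <<'E'
from h import *
i=imaging.camera_info("wrist");cv2.imwrite("pics/w1.png",imaging.camera("wrist"));np.savez("w1",**i)
print(np.round(i["mtx"],1).tolist(),np.round(i["extrinsics"],3).tolist())
E
```

```text
time: 0.52
ee_pos: [0.3435, 0.3763, 0.256]
tcp_rot: [-180.0, 0.0, 157.4]
wrist_force: [-0.6, -0.5, -0.6]
opening: 0.0853
grasp_force: 0.0
time: 0.93
ee_pos: [0.476, 0.2465, 0.2557]
tcp_rot: [-179.9, 0.0, 157.4]
wrist_force: [-0.3, -0.1, -0.4]
opening: 0.0849
grasp_force: 0.0
time: 1.35
ee_pos: [0.4736, 0.2495, 0.2558]
tcp_rot: [-179.9, -0.0, 122.1]
wrist_force: [0.3, 0.7, -0.2]
opening: 0.0851
grasp_force: 0.0
time: 1.77
ee_pos: [0.4739, 0.2498, 0.3168]
tcp_rot: [180.0, -0.0, 87.1]
wrist_force: [-0.2, 0.4, 0.4]
opening: 0.085
grasp_force: 0.0
time: 2.02
ee_pos: [0.4736, 0.2497, 0.316]
tcp_rot: [-180.0, 0.0, 85.1]
wrist_force: [1.1, -0.6, -0.0]
opening: 0.0851
grasp_force: 0.0
t 2.0 pos [0.4736 0.2497 0.316 ] rot [-1.7997e+02  2.0000e-02  8.5100e+01] F [ 1.1 -0.6 -0. ] open 0.0851 | d [0.0004 0.0004 0.016 ] turn 0.1
[[350.9, 0.0, 320.3], [0.0, 350.9, 201.2], [0.0, 0.0, 1.0]] [[0.996, -0.081, -0.027, 0.481], [-0.085, -0.945, -0.317, 0.332], [0.0, 0.318, -0.948, 0.434], [0.0, 0.0, 0.0, 1.0]]
```

View pics/w1.png

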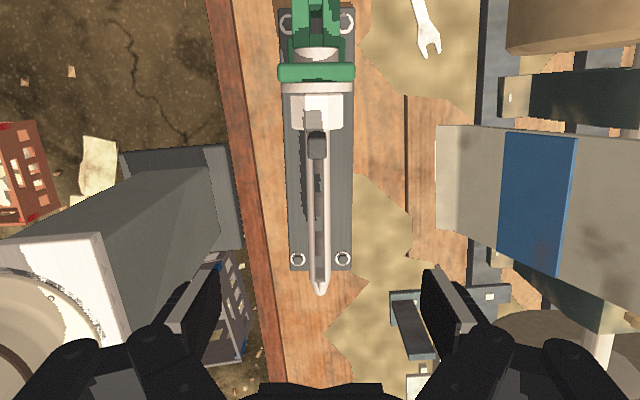

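Wrist view: base plate (278–354, 10–270), headstock/flange at rows 65–95, collar (290–344, 95–128), key top about (317,145), rod tip (320,293).

Run:
```python
from h import *
im=cv2.imread("pics/w1.png");i=dict(np.load("w1.npz"))
S=cv2.cvtColor(im,cv2.COLOR_BGR2HSV)[...,1]
L=[];Rr=[]
for v in range(135,262,3):
    m=np.where(S[v,262:380]<70)[0]+262
    if len(m): L.append(ray(i,(m[0]-.5,v),.012));Rr.append(ray(i,(m[-1]+.5,v),.012))
L=np.array(L);Rr=np.array(Rr)
def fit(P):
    for _ in range(3):
        c=np.polyfit(P[:,1],P[:,0],1);r=np.abs(np.polyval(c,P[:,1])-P[:,0]);P=P[r<=max(2*np.median(r),5e-4)]
    return c
cl,cr=fit(L),fit(Rr);print("edges",cl,cr,"width",(np.polyval(cr,.2)-np.polyval(cl,.2)),"yaw",-np.degrees(np.arctan([cl[0],cr[0]])),"mid x at y=.1,.25:",[(np.polyval(cr,y)+np.polyval(cl,y))/2 for y in(.1,.25)])
# bottom edge of plate
for u in(300,310,340,346):
    c=S[200:300,u];v=np.where(c<70)[0][-1]+200.5;print("bot",u,v,ray(i,(u,v),.012).round(4))
# rod: bright low-sat
V=im.min(2)
for v in(190,210,230,250,265): print(v,"rod",ray(i,((np.where(V[v,300:342]>150)[0]+300)[[0,-1]].mean(),v),.1).round(4),(np.where(V[v,300:342]>150)[0]+300)[[0,-1]])
c=np.where(V[270:310,320]>120)[0];print("tip",c[-1]+270,ray(i,(320,c[-1]+270.5),.095).round(4))
z=cv2.resize(im[70:300,260:380],None,fx=2.6,fy=2.6,interpolation=cv2.INTER_CUBIC);cv2.imwrite("pics/c3.png",z)
```

```text
edges [0.07170644 0.41208364] [0.07319325 0.49481967] width 0.08303339650141456 yaw [-4.10145624 -4.18619943] mid x at y=.1,.25: [np.float64(0.46069663877559164), np.float64(0.4715641153575503)]
bot 300 270.5 [0.433  0.0939 0.012 ]
bot 310 280.5 [0.4451 0.0774 0.012 ]
bot 340 269.5 [0.4872 0.0908 0.012 ]
bot 346 269.5 [0.4953 0.0901 0.012 ]
190 rod [0.4711 0.2318 0.1   ] [309 329]
210 rod [0.4698 0.2107 0.1   ] [310 329]
230 rod [0.4684 0.1887 0.1   ] [311 329]
250 rod [0.467  0.1659 0.1   ] [311 330]
265 rod [0.4655 0.1483 0.1   ] [300 341]
tip 295 [0.4614 0.1073 0.095 ]
```

View pics/c3.png

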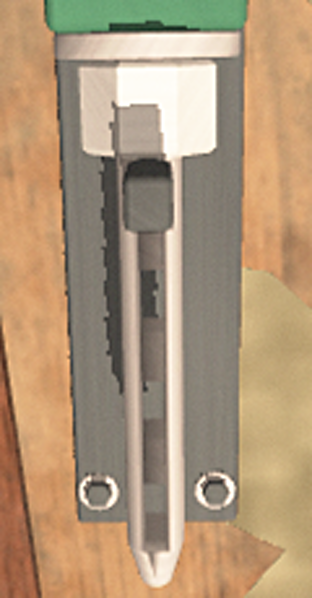

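```bash
python3 - <<'E'
from h import *
i=dict(np.load("w1.npz"))
for n,c,z in[("key top c",(148.5,205),.148),("key top +y edge",(148.5,178),.148),("key -y",(148.5,232),.148),("collar -y edge top",(200,152),.115),("flange face top",(148,62),.128),("slot3 end",(152,550),.107),("slot3 start",(152,512),.107),("keyL",(124,205),.148),("keyR",(173,205),.148)]:
    print(n,ray(i,(260+c[0]/2.6,70+c[1]/2.6),z).round(4))
E
python3 go.py .4738 .2824 .20 85.85
```

```text
key top c [0.474  0.2813 0.148 ]
key top +y edge [0.4747 0.2897 0.148 ]
key -y [0.4732 0.2727 0.148 ]
collar -y edge top [0.4925 0.2922 0.115 ]
flange face top [0.4774 0.3236 0.128 ]
slot3 end [0.462  0.1326 0.107 ]
slot3 start [0.4635 0.15   0.107 ]
keyL [0.4663 0.2819 0.148 ]
keyR [0.4817 0.2806 0.148 ]
t 2.1 pos [0.4736 0.2497 0.316 ] rot [-1.7998e+02  2.0000e-02  8.5110e+01] F [-0.8  1.  -0.3] open 0.0849 | d [ 0.0327 -0.0025  0.116 ] turn -0.74
```

```bash
python3 drive.py '[{"d": [0.0318, -0.0023, 0.04], "rz": -0.74, "jaw": 0.085}, {"d": [0.0318, -0.0023, 0.08], "rz": -0.74, "jaw": 0.085}, {"d": [0.0318, -0.0023, 0.12], "rz": -0.74, "jaw": 0.085}, {"d": [0.0318, -0.0023, 0.16], "rz": -0.74, "jaw": 0.085}, {"d": [0.0318, -0.0023, 0.174], "rz": -0.74, "jaw": 0.085}]' >/dev/null
python3 drive.py '[{"jaw": 0.085}, {"jaw": 0.085}]' 40 >/dev/null
python3 go.py .474 .2813 .142 85.85
python3 drive.py '[{"jaw": 0.01}, {"jaw": 0.01}, {"jaw": 0.01}, {"jaw": 0.01}, {"jaw": 0.01}]' 40
python3 drive.py '[{"jaw": 0.01}, {"jaw": 0.01}, {"jaw": 0.01}, {"jaw": 0.01}, {"jaw": 0.01}]'
```

```text
t 2.6 pos [0.4738 0.2814 0.1422] rot [-1.7993e+02  5.0000e-02  8.5800e+01] F [-0.2  0.3  0. ] open 0.0852 | d [-0.0001  0.0002  0.0002] turn -0.05
time: 3.07
ee_pos: [0.4745, 0.2817, 0.1431]
tcp_rot: [179.9, -0.0, 85.7]
wrist_force: [-0.6, -0.3, -0.6]
opening: 0.0252
grasp_force: 0.0
time: 3.48
ee_pos: [0.4743, 0.2817, 0.1427]
tcp_rot: [180.0, -0.0, 85.7]
wrist_force: [-0.4, -0.2, 5.2]
opening: 0.0154
grasp_force: 43.4
```

```bash
python3 drive.py '[{"d": [0, 0, -0.02], "jaw": 0.01}, {"d": [0, 0, -0.05], "jaw": 0.01}, {"d": [0, 0, -0.08], "jaw": 0.01}, {"d": [0, 0, -0.11], "jaw": 0.01}, {"d": [0, 0, -0.125], "jaw": 0.01}]'
python3 drive.py '[{"d": [0.03, 0, 0], "jaw": 0.01}, {"d": [0.06, 0, 0], "jaw": 0.01}, {"d": [0.09, 0, 0], "jaw": 0.01}, {"d": [0.1053, 0, 0], "jaw": 0.01}, {"d": [0.1053, 0, 0], "jaw": 0.01}]' >/dev/null
python3 go.py .4816 .3866 .170 85.85
python3 - <<'E'
from h import *
i=imaging.camera_info("wrist");im=imaging.camera("wrist");cv2.imwrite("pics/w2.png",im);np.savez("w2",**i)
cv2.imwrite("pics/c4.png",cv2.resize(im[100:400,200:440],None,fx=2,fy=2,interpolation=cv2.INTER_CUBIC))
print(proj(i,[.4816,.3866,.082]))
E
```

```text
time: 3.9
ee_pos: [0.4744, 0.2817, 0.2705]
tcp_rot: [179.9, -0.1, 85.7]
wrist_force: [0.5, 0.8, -0.9]
opening: 0.0154
grasp_force: 42.8
t 4.3 pos [0.4817 0.3893 0.2653] rot [-1.7989e+02  6.0000e-02  8.5870e+01] F [ 1.1  0.7 -0.9] open 0.0153 | d [-0.0026  0.0003  0.0953] turn 0.02
[320.34852515 183.88472686]
```

View pics/c4.png

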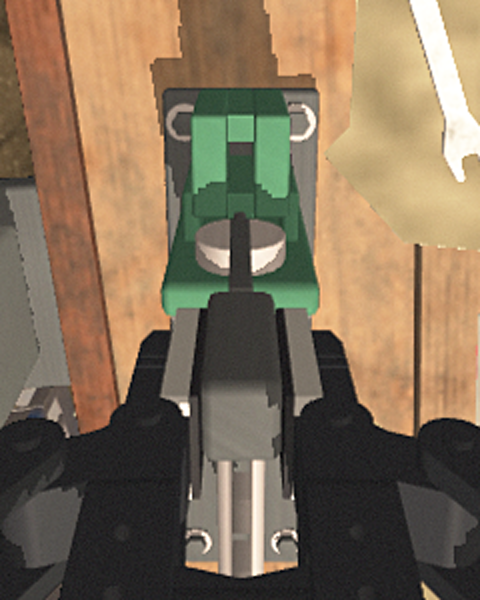

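Pocket mouth seen at crop x 228–254 (centre 241 → px 320.5, predicted 320.3), far edge row 115 → px 157.5; key tip lined up laterally.

```bash
python3 - <<'E'
from h import *
i=dict(np.load("w2.npz"));print("pocket far edge",ray(i,(320.5,157.5),.082).round(4),"expected",(.4717+.0724*.149,.25+.9974*.149))
E
python3 drive.py '[{"d": [0, 0, 0.03], "jaw": 0.01}, {"d": [0, 0, 0.06], "jaw": 0.01}, {"d": [0, 0, 0.075], "jaw": 0.01}, {"d": [0, 0, 0.075], "jaw": 0.01}, {"d": [0, 0, 0.075], "jaw": 0.01}]' >/dev/null
python3 go.py .4816 .3866 .119 85.85
```

```text
pocket far edge [0.4834 0.4103 0.082 ] expected (0.4824876, 0.3986126)
t 4.8 pos [0.4817 0.3855 0.192 ] rot [-1.7993e+02  7.0000e-02  8.5690e+01] F [ 0.4 -0.3 -1. ] open 0.0154 | d [ 0.0011 -0.0001  0.073 ] turn -0.16
```

```bash
python3 drive.py '[{"d": [0.001, 0, 0.01], "jaw": 0.01}, {"d": [0.001, 0, 0.02], "jaw": 0.01}, {"d": [0.001, 0, 0.03], "jaw": 0.01}, {"d": [0.001, 0, 0.03], "jaw": 0.01}]' | grep -E 'pos|force'
python3 drive.py '[{"d": [0, 0, 0.02], "jaw": 0.01}, {"d": [0, 0, 0.035], "jaw": 0.01}, {"d": [0, 0, 0.04], "jaw": 0.01}, {"d": [0, 0, 0.04], "jaw": 0.01}, {"d": [0, 0, 0.04], "jaw": 0.01}]' | grep -E 'pos|force'
```

```text
ee_pos: [0.4816, 0.3871, 0.16]
wrist_force: [-1.3, -1.1, -1.5]
grasp_force: 42.6
ee_pos: [0.4821, 0.3877, 0.1228]
wrist_force: [0.1, 0.7, -1.4]
grasp_force: 42.6
```

```bash
python3 drive.py '[{"d": [0, 0, 0.003], "jaw": 0.01}, {"d": [0, 0, 0.003], "jaw": 0.03}, {"d": [0, 0, 0.003], "jaw": 0.085}, {"d": [0, 0, 0.003], "jaw": 0.085}, {"d": [0, 0, 0.003], "jaw": 0.085}]' | grep -E 'pos|force|open'
python3 drive.py '[{"jaw": 0.085}, {"jaw": 0.085}, {"d": [0, 0, -0.03], "jaw": 0.085}, {"d": [0, 0, -0.06], "jaw": 0.085}, {"d": [0, 0, -0.09], "jaw": 0.085}]' | grep -E 'pos|force|open'
python3 drive.py '[{"d": [0, 0, -0.02], "jaw": 0.085}, {"d": [-0.03, 0, -0.03], "jaw": 0.085}, {"d": [-0.06, 0, -0.03], "jaw": 0.085}, {"d": [-0.081, 0, -0.03], "jaw": 0.085}, {"d": [-0.081, 0, -0.03], "jaw": 0.085}]' | grep -E 'pos|force|open'
python3 go.py .4758 .3058 .097 85.85
python3 - <<'E'
from h import *
i=imaging.camera_info("wrist");im=imaging.camera("wrist");cv2.imwrite("pics/w3.png",im);np.savez("w3",**i)
E
```

```text
ee_pos: [0.4822, 0.3877, 0.1198]
wrist_force: [-0.1, -0.4, 0.2]
opening: 0.0632
grasp_force: 0.0
ee_pos: [0.4817, 0.3873, 0.21]
wrist_force: [-0.1, -0.4, 0.1]
opening: 0.0851
grasp_force: 0.0
ee_pos: [0.476, 0.304, 0.2404]
wrist_force: [-1.0, -0.4, -0.2]
opening: 0.0853
grasp_force: 0.0
t 6.8 pos [0.476  0.304  0.2404] rot [1.7994e+02 1.0000e-02 8.5610e+01] F [-1.  -0.4 -0.2] open 0.0853 | d [ 0.0018 -0.0004  0.1434] turn -0.24
```

View pics/w3.png

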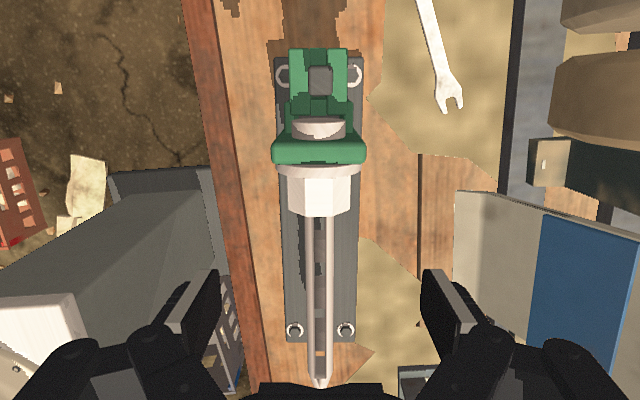

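Key stands in the pocket (320,80); collar (290–350, 178–215) against the flange, nothing else on the rod.

```bash
python3 drive.py '[{"d": [0.0018, -0.0004, 0.04], "rz": -0.24, "jaw": 0.085}, {"d": [0.0018, -0.0004, 0.08], "rz": -0.24, "jaw": 0.085}, {"d": [0.0018, -0.0004, 0.11], "rz": -0.24, "jaw": 0.085}, {"d": [0.0018, -0.0004, 0.135], "rz": -0.24, "jaw": 0.085}, {"d": [0.0018, -0.0004, 0.143], "rz": -0.24, "jaw": 0.085}]' | grep -E 'pos|force|open'
python3 drive.py '[{"jaw": 0.04}, {"jaw": 0.04}, {"jaw": 0.04}, {"jaw": 0.04}, {"jaw": 0.04}]' 50 | grep -E 'pos|force|open'
python3 drive.py '[{"jaw": 0.04}, {"jaw": 0.04}, {"d": [0, 0, -0.002], "jaw": 0.04}, {"d": [0, 0, -0.004], "jaw": 0.04}, {"d": [0, 0, -0.004], "jaw": 0.04}]' | grep -E 'pos|force|open'
```

```text
ee_pos: [0.474, 0.3082, 0.0917]
wrist_force: [-0.8, -1.1, -0.1]
opening: 0.0849
grasp_force: 0.0
ee_pos: [0.4762, 0.3095, 0.0986]
wrist_force: [-3.7, 0.9, 6.7]
opening: 0.0475
grasp_force: 51.8
ee_pos: [0.4762, 0.3088, 0.1012]
wrist_force: [-0.1, 0.3, -2.5]
opening: 0.0473
grasp_force: 51.5
```

```bash
python3 drive.py '[{"d": [-0.03, 0, 0], "jaw": 0.04}, {"d": [-0.06, 0, 0], "jaw": 0.04}, {"d": [-0.09, 0, 0], "jaw": 0.04}, {"d": [-0.12, 0, 0], "jaw": 0.04}, {"d": [-0.15, 0, 0], "jaw": 0.04}]' | grep -E 'pos|force|open'
python3 drive.py '[{"d": [-0.03, 0, 0], "jaw": 0.04}, {"d": [-0.06, 0, 0], "jaw": 0.04}, {"d": [-0.09, 0, 0], "jaw": 0.04}, {"d": [-0.12, 0, 0], "jaw": 0.04}, {"d": [-0.12, 0, 0], "jaw": 0.04}]' | grep -E 'pos|force|open'
python3 drive.py '[{"d": [-0.03, 0, 0.02], "jaw": 0.04}, {"d": [-0.049, 0, 0.05], "jaw": 0.04}, {"d": [-0.049, 0, 0.06], "jaw": 0.04}, {"d": [-0.049, 0, 0.06], "jaw": 0.04}, {"d": [-0.049, 0, 0.06], "jaw": 0.04}]' | grep -E 'pos|force|open'
python3 go.py .4529 -.0093 .030 85.85
```

```text
ee_pos: [0.465, 0.1577, 0.1004]
wrist_force: [0.5, 0.3, -1.5]
opening: 0.0478
grasp_force: 51.8
ee_pos: [0.4564, 0.0355, 0.1005]
wrist_force: [-0.0, 1.0, -1.2]
opening: 0.0476
grasp_force: 51.8
ee_pos: [0.4533, -0.0093, 0.0404]
wrist_force: [-0.6, 0.3, -0.8]
opening: 0.0476
grasp_force: 52.1
t 9.3 pos [ 0.4533 -0.0093  0.0404] rot [-1.7996e+02 -1.0000e-02  8.5960e+01] F [-0.6  0.3 -0.8] open 0.0476 | d [-0.0001 -0.0004  0.0104] turn 0.11
```

```bash
python3 drive.py '[{"d": [0, 0, 0.005], "jaw": 0.04}, {"d": [0, 0, 0.008], "jaw": 0.04}, {"d": [0, 0, 0.0095], "jaw": 0.04}, {"d": [0, 0, 0.0095], "jaw": 0.04}]' | grep -E 'pos|force'
python3 drive.py '[{"d": [0, 0, 0.001], "jaw": 0.04}, {"d": [0, 0, 0.001], "jaw": 0.04}]' | grep -E 'pos|force'
```

```text
ee_pos: [0.4538, -0.0091, 0.0313]
wrist_force: [-0.7, 0.1, -1.0]
grasp_force: 52.1
ee_pos: [0.4538, -0.0091, 0.0311]
wrist_force: [-3.7, 2.8, 8.6]
grasp_force: 52.9
```

```bash
python3 drive.py '[{"jaw": 0.085}, {"jaw": 0.085}, {"jaw": 0.085}, {"jaw": 0.085}, {"d": [0, 0, -0.03], "jaw": 0.085}]' | grep -E 'pos|force|open'
python3 drive.py '[{"d": [0, 0, -0.04], "jaw": 0.085}, {"d": [0, 0, -0.08], "jaw": 0.085}, {"d": [-0.03, 0.008, -0.1], "jaw": 0.085}, {"d": [-0.06, 0.016, -0.12], "jaw": 0.085}, {"d": [-0.09, 0.024, -0.14], "jaw": 0.085}]' >/dev/null
python3 drive.py '[{"d": [-0.03, 0.008, -0.02], "jaw": 0.085}, {"d": [-0.06, 0.016, -0.04], "jaw": 0.085}, {"d": [-0.09, 0.024, -0.06], "jaw": 0.085}, {"d": [-0.12, 0.032, -0.08], "jaw": 0.085}, {"d": [-0.15, 0.04, -0.1], "jaw": 0.085}]' >/dev/null
python3 drive.py '[{"d": [-0.03, 0, 0], "jaw": 0.085}, {"d": [-0.06, 0, 0], "jaw": 0.085}, {"d": [-0.076, 0, 0], "jaw": 0.085}, {"d": [-0.076, 0, 0], "jaw": 0.085}, {"d": [-0.076, 0, 0], "jaw": 0.085}]' | grep -E 'pos|rot'
python3 - <<'E'
from h import *
i=imaging.camera_info("wrist");im=imaging.camera("wrist");cv2.imwrite("pics/w4.png",im);np.savez("w4",**i)
E
```

```text
ee_pos: [0.4505, -0.0095, 0.0553]
wrist_force: [-0.0, -0.5, -0.9]
opening: 0.0849
grasp_force: 0.0
ee_pos: [0.4948, -0.3296, 0.2991]
tcp_rot: [-179.9, -0.1, 85.9]
```

View pics/w4.png

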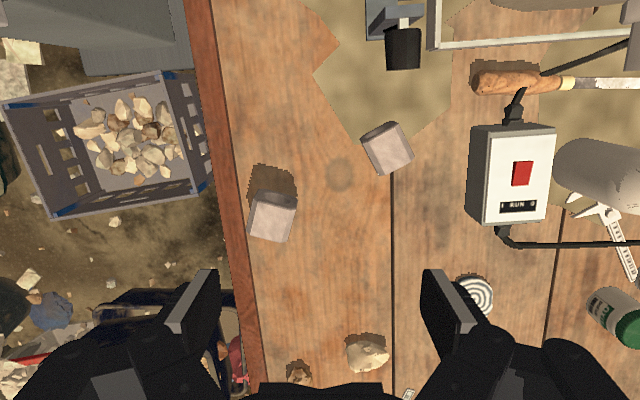

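Two blanks: A near (387,148), B near (272,216); no third. Measuring their top faces.

Run:
```python
from h import *
im=cv2.imread("pics/w4.png");i=dict(np.load("w4.npz"))
hsv=cv2.cvtColor(im,cv2.COLOR_BGR2HSV)
for n,(x0,y0,x1,y1) in dict(A=(350,105,430,190),B=(235,160,310,255)).items():
    h=hsv[y0:y1,x0:x1]
    m=((h[...,1]<62)&(h[...,2]>150)).astype(np.uint8)
    m=cv2.morphologyEx(m,cv2.MORPH_OPEN,np.ones((3,3)))
    cs,_=cv2.findContours(m,0,2);c=max(cs,key=cv2.contourArea)+np.array([x0,y0])
    for s in(.062,.056,.050,.044):
        P=np.array([ray(i,p,s)[:2] for p in c[:,0].astype(float)])
        (cc,(w,hh),a)=cv2.minAreaRect((P*1000).astype(np.float32))
        print(n,s,np.round(cc,1),round(w,1),round(hh,1),round(a,1),"area",cv2.contourArea(c))
    cv2.drawContours(im,[c],-1,(0,0,255),1)
cv2.imwrite("pics/c5.png",np.hstack([cv2.resize(im[105:190,350:430],(400,425),interpolation=cv2.INTER_NEAREST),cv2.resize(im[170:255,235:315],(400,425),interpolation=cv2.INTER_NEAREST)]))
```

```text
A 0.062 [ 561.  -314.9] 2.0 4.2 85.9 area 8.0
A 0.056 [ 562. -316.] 2.1 4.3 85.9 area 8.0
A 0.05 [ 563.  -317.2] 2.1 4.3 85.9 area 8.0
A 0.044 [ 564.  -318.3] 2.1 4.4 85.9 area 8.0Traceback (most recent call last):
  File "<stdin>", line 8, in <module>
ValueError: max() iterable argument is empty
```

```bash
cat > blanks.py <<'E'
import sys
from h import *
def meas(im,i,rois,out):
    hsv=cv2.cvtColor(cv2.GaussianBlur(im,(3,3),0),cv2.COLOR_BGR2HSV);vis=im.copy();t=[]
    for n,(x0,y0,x1,y1),ctr in rois:
        ref=np.median(hsv[ctr[1]-3:ctr[1]+4,ctr[0]-3:ctr[0]+4].reshape(-1,3),0)
        h=hsv[y0:y1,x0:x1].astype(int)
        m=((abs(h[...,1]-ref[1])<40)&(h[...,1]<ref[1]+25)&(abs(h[...,2]-ref[2])<32)).astype(np.uint8)
        m=cv2.morphologyEx(m,cv2.MORPH_OPEN,np.ones((5,5)))
        cs,_=cv2.findContours(m,0,2);c=max(cs,key=cv2.contourArea)+np.array([x0,y0])
        print(n,"hsv",ref)
        for s in(.062,.056,.050,.044):
            P=np.array([ray(i,p,s)[:2] for p in c[:,0].astype(float)])
            (cc,(w,hh),a)=cv2.minAreaRect((P*1000).astype(np.float32))
            print(" z",s,np.round(cc,1),round(w,1),round(hh,1),round(a,1))
        cv2.drawContours(vis,[c],-1,(0,0,255),1)
        t.append(cv2.resize(np.hstack([im[y0:y1,x0:x1],vis[y0:y1,x0:x1]]),(800,400),interpolation=cv2.INTER_NEAREST)[:,:])
    cv2.imwrite(out,cv2.resize(np.vstack(t),(600,600)))
E
python3 - <<'E'
from blanks import *
meas(cv2.imread("pics/w4.png"),dict(np.load("w4.npz")),[("A",(350,105,430,190),(387,148)),("B",(235,170,315,255),(270,220))],"pics/c5.png")
E
```

```text
A hsv [ 14.  62. 222.]
 z 0.062 [ 566.7 -317.8] 29.7 39.6 23.8
 z 0.056 [ 567.8 -319. ] 30.2 40.2 23.8
 z 0.05 [ 568.9 -320.2] 30.7 40.9 23.8
 z 0.044 [ 570.  -321.4] 31.2 41.6 23.8
B hsv [ 14.  62. 219.]
 z 0.062 [ 437.6 -387.5] 40.1 40.4 70.3
 z 0.056 [ 436.5 -389.9] 40.7 41.0 70.3
 z 0.05 [ 435.5 -392.2] 41.4 41.7 70.3
 z 0.044 [ 434.4 -394.6] 42.1 42.4 70.3
```

View pics/c5.png

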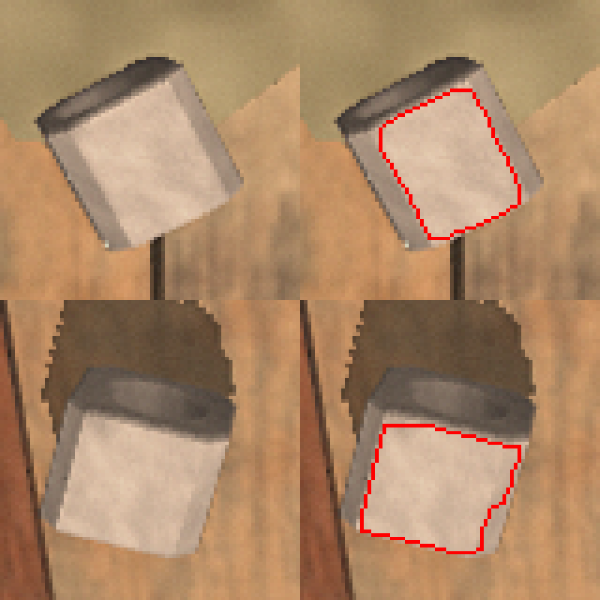

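B's bore faces image-up (world 70.3°), A's bore 113.8°; B clearly larger (flat ≈42–48 mm vs ≈32–36), the grip opening will tell the sizes. Taking B first.

```bash
python3 drive.py '[{"rz": 7, "jaw": 0.085}, {"rz": 14, "jaw": 0.085}, {"rz": 15.6, "jaw": 0.085}, {"rz": 15.6, "jaw": 0.085}]' >/dev/null; python3 go.py .437 -.388 .036 70.3
```

```text
t 11.9 pos [ 0.4953 -0.3277  0.3002] rot [ 1.7998e+02 -1.0000e-02  7.0390e+01] F [ 0.3 -0.5  0.1] open 0.0851 | d [-0.0764 -0.0348  0.2642] turn 0.09
```

```bash
python3 drive.py '[{"d": [-0.025, -0.011, 0.03], "jaw": 0.085}, {"d": [-0.05, -0.022, 0.06], "jaw": 0.085}, {"d": [-0.0764, -0.0348, 0.09], "jaw": 0.085}, {"d": [-0.0764, -0.0348, 0.13], "jaw": 0.085}, {"d": [-0.0764, -0.0348, 0.14], "jaw": 0.085}]' >/dev/null
python3 drive.py '[{"d": [0, 0, 0.04], "jaw": 0.085}, {"d": [0, 0, 0.08], "jaw": 0.085}, {"d": [0, 0, 0.11], "jaw": 0.085}, {"d": [0, 0, 0.124], "jaw": 0.085}, {"d": [0, 0, 0.124], "jaw": 0.085}]' |grep -E 'pos|force'
python3 drive.py '[{"jaw": 0.035}, {"jaw": 0.035}, {"jaw": 0.035}, {"jaw": 0.035}, {"jaw": 0.035}]' 60 |grep -E 'pos|force|open'
```

```text
ee_pos: [0.4361, -0.3872, 0.0331]
wrist_force: [-0.5, 0.4, -0.7]
grasp_force: 0.0
ee_pos: [0.4377, -0.3902, 0.0385]
wrist_force: [-0.8, 2.2, 8.0]
opening: 0.0492
grasp_force: 63.6
```

```bash
python3 drive.py '[{"d": [0, 0, -0.002], "jaw": 0.035}, {"d": [0, 0, -0.03], "jaw": 0.035}, {"d": [0, 0, -0.06], "jaw": 0.035}, {"d": [0, 0, -0.1], "rz": -7, "jaw": 0.035}, {"d": [0, 0, -0.12], "rz": -14, "jaw": 0.035}]' 60 |grep -E 'pos|force|open'
python3 drive.py '[{"rz": -1.5, "jaw": 0.035}, {"rz": -1.5, "jaw": 0.035}]' >/dev/null
python3 go.py .4579 .0505 .1085 85.85
```

```text
ee_pos: [0.4373, -0.3902, 0.1611]
wrist_force: [0.6, 0.0, -0.3]
opening: 0.0494
grasp_force: 62.9
t 13.7 pos [ 0.4373 -0.3902  0.1584] rot [1.7981e+02 1.4000e-01 8.5950e+01] F [ 0.1  0.2 -2.8] open 0.0486 | d [ 0.4412 -0.0108  0.0488] turn 0.1
```

```bash
python3 drive.py '[{"d": [0.03, 0, 0], "jaw": 0.035}, {"d": [0.07, -0.002, 0], "jaw": 0.035}, {"d": [0.11, -0.004, 0], "jaw": 0.035}, {"d": [0.15, -0.005, 0], "jaw": 0.035}, {"d": [0.18, -0.006, 0], "jaw": 0.035}]' >/dev/null
python3 drive.py '[{"d": [0.03, 0, 0], "jaw": 0.035}, {"d": [0.07, -0.002, 0], "jaw": 0.035}, {"d": [0.11, -0.004, 0], "jaw": 0.035}, {"d": [0.14, -0.005, 0], "jaw": 0.035}, {"d": [0.15, -0.005, 0], "jaw": 0.035}]' >/dev/null
python3 drive.py '[{"d": [0.03, 0, 0], "jaw": 0.035}, {"d": [0.06, 0, 0.02], "jaw": 0.035}, {"d": [0.09, 0, 0.04], "jaw": 0.035}, {"d": [0.111, 0, 0.0488], "jaw": 0.035}, {"d": [0.111, 0, 0.0488], "jaw": 0.035}]' >/dev/null
python3 drive.py '[{"jaw": 0.035}, {"jaw": 0.035}]' |grep -E 'rce'
python3 go.py .4579 .0605 .1085 85.85
python3 - <<'E'
from h import *
im=imaging.camera("scene");i=imaging.camera_info("scene");p=proj(i,[.46,.08,.1]).astype(int);print(p)
w=imaging.camera("wrist")
cv2.imwrite("pics/c6.png",np.hstack([cv2.resize(im[p[1]-55:p[1]+45,p[0]-50:p[0]+50],(400,400),interpolation=cv2.INTER_CUBIC),cv2.resize(w[150:400,195:445],(400,400))]))
E
```

```text
wrist_force: [-0.1, -0.7, -1.2]
grasp_force: 62.8
t 15.1 pos [0.4573 0.0507 0.107 ] rot [-1.7998e+02  2.0000e-02  8.5840e+01] F [-0.1 -0.7 -1.2] open 0.049 | d [ 0.0098 -0.0001 -0.0015] turn -0.01
[278 205]
```

View pics/c6.png

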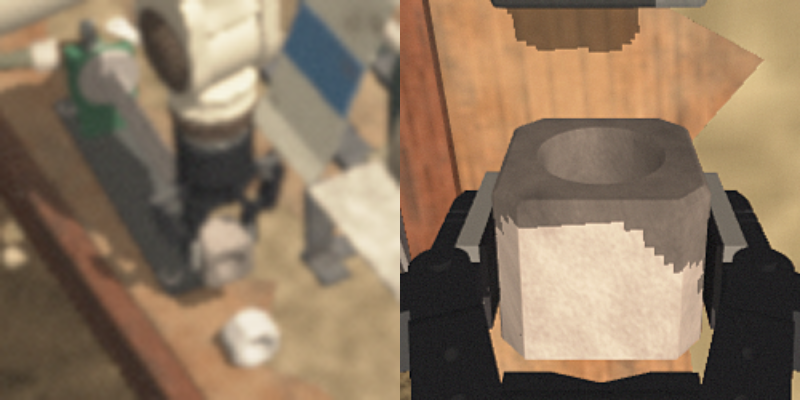

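Run:
```python
from h import *
i=imaging.camera_info("wrist");T=np.array(i["extrinsics"]);K=np.array(i["mtx"]);p=status.get_obs()["ee_pos"]
n=np.array([.0724,.9974,0])
for nm,c in dict(bore=(202,155),top=(202,118),bot=(202,193),L=(136,155),R=(266,155),boretop=(202,127),borebot=(202,185)).items():
    px=np.array([c[0]/1.6+195,c[1]/1.6+150,1]);d=T[:3,:3]@np.linalg.solve(K,px);o=T[:3,3]
    t=(n@p+.022-n@o)/(n@d);print(nm,(o+t*d).round(4))
```

```text
bore [0.4598 0.0722 0.1016]
top [0.4599 0.0722 0.0779]
bot [0.4598 0.0722 0.1199]
L [0.4438 0.0733 0.1015]
R [0.4754 0.071  0.1016]
boretop [0.4599 0.0722 0.0843]
borebot [0.4598 0.0722 0.1164]
```

```bash
python3 drive.py '[{"d": [0.01, 0, -0.0015], "jaw": 0.035}, {"d": [0.03, 0, -0.0015], "jaw": 0.035}, {"d": [0.05, 0, -0.0015], "jaw": 0.035}, {"d": [0.06, 0, -0.0015], "jaw": 0.035}]' |grep -E 'pos|rce'
python3 drive.py '[{"d": [0.02, 0, 0], "jaw": 0.035}, {"d": [0.03, 0, 0], "jaw": 0.035}, {"d": [0.03, 0, 0], "jaw": 0.035}]' |grep -E 'pos|rce'
```

```text
ee_pos: [0.4621, 0.1122, 0.109]
wrist_force: [0.5, 0.3, -1.4]
grasp_force: 62.8
ee_pos: [0.464, 0.1422, 0.1086]
wrist_force: [-0.2, -0.6, -0.8]
grasp_force: 62.8
```

```bash
python3 drive.py '[{"d": [0.03, 0, 0], "jaw": 0.035}, {"d": [0.06, 0, 0], "jaw": 0.035}, {"d": [0.09, 0, 0], "jaw": 0.035}, {"d": [0.12, 0, 0], "jaw": 0.035}, {"d": [0.15, 0, 0], "jaw": 0.035}]' |grep -E 'pos|rce'
python3 drive.py '[{"d": [0.003, 0, 0], "jaw": 0.035}, {"d": [0.006, 0, 0], "jaw": 0.035}, {"d": [0.009, 0, 0], "jaw": 0.035}, {"d": [0.009, 0, 0], "jaw": 0.035}]' |grep -E 'pos|rce'
```

```text
ee_pos: [0.4748, 0.2911, 0.1086]
wrist_force: [1.6, 0.1, -1.7]
grasp_force: 62.9
ee_pos: [0.4754, 0.2988, 0.1085]
wrist_force: [0.5, -0.7, -1.5]
grasp_force: 62.8
```

```bash
python3 drive.py '[{"d": [0.002, 0, 0], "jaw": 0.035}, {"d": [0.002, 0, 0], "jaw": 0.035}, {"d": [0.002, 0, 0], "jaw": 0.035}]' |grep -E 'pos|rce'
python3 go.py .4755 .3029 .1085 85.85
```

```text
ee_pos: [0.4755, 0.3008, 0.1087]
wrist_force: [-0.7, 0.1, -2.0]
grasp_force: 62.8
t 16.8 pos [0.4755 0.3008 0.1087] rot [179.99  -0.    85.83] F [-0.7  0.1 -2. ] open 0.0493 | d [ 0.0021 -0.0002  0.0002] turn -0.02
```

```bash
for k in 1 2 3 ; do python3 drive.py '[{"d": [0.001, 0, 0], "jaw": 0.035}, {"d": [0.001, 0, 0], "jaw": 0.035}]' |grep -E 'pos|st_f'; done
```

```text
ee_pos: [0.4755, 0.3023, 0.1086]
wrist_force: [0.2, 0.2, -2.3]
ee_pos: [0.4755, 0.3035, 0.1085]
wrist_force: [-0.0, -0.5, -1.4]
ee_pos: [0.4756, 0.3046, 0.1085]
wrist_force: [-0.3, -0.6, -1.6]
```

```bash
python3 drive.py '[{"d": [0.001, 0, 0], "jaw": 0.035}, {"d": [0.001, 0, 0], "jaw": 0.035}]' |grep -E 'pos|st_f'
python3 drive.py '[{"d": [0.001, 0, 0], "jaw": 0.035}, {"d": [0.001, 0, 0], "jaw": 0.035}]' |grep -E 'pos|st_f'
python3 drive.py '[{"d": [0.001, 0, 0], "jaw": 0.035}, {"d": [0.001, 0, 0], "jaw": 0.035}]' |grep -E 'pos|st_f'
```

```text
ee_pos: [0.4757, 0.3056, 0.1084]
wrist_force: [-0.4, -0.0, -2.3]
ee_pos: [0.4757, 0.3057, 0.1084]
wrist_force: [0.7, -5.1, 0.0]
ee_pos: [0.4757, 0.3057, 0.1085]
wrist_force: [-1.5, -11.8, 1.5]
```

```bash
python3 drive.py '[{"d": [0, 0, 0.0015], "jaw": 0.035}, {"d": [0, 0, 0.003], "jaw": 0.035}, {"d": [0, 0, 0.003], "jaw": 0.035}]' |grep -E 'pos|st_f'
python3 drive.py '[{"jaw": 0.05}, {"jaw": 0.085}, {"jaw": 0.085}, {"jaw": 0.085}, {"jaw": 0.085}]' |grep -E 'pos|st_f|open'
python3 drive.py '[{"d": [0, 0, -0.03], "jaw": 0.085}, {"d": [0, 0, -0.07], "jaw": 0.085}, {"d": [0, 0, -0.11], "jaw": 0.085}, {"d": [0, 0, -0.15], "jaw": 0.085}, {"d": [0, 0, -0.15], "jaw": 0.085}]' |grep -E 'pos|st_f'
python3 go.py .53 -.25 .3 113.8
python3 - <<'E'
from h import *
i=imaging.camera_info("wrist");im=imaging.camera("wrist");cv2.imwrite("pics/w5.png",im);np.savez("w5",**i)
t=imaging.camera("top");cv2.imwrite("pics/t5.png",t)
# A moved? compare with first top picture
a=cv2.imread("pics/top0.png")[195:235,400:450].astype(int);print("diff A",abs(a-t[195:235,400:450]).mean())
V=im.min(2);S=cv2.cvtColor(im,cv2.COLOR_BGR2HSV)[...,1]
E
```

```text
ee_pos: [0.4758, 0.3057, 0.1058]
wrist_force: [-1.0, -10.8, 3.3]
ee_pos: [0.4759, 0.3077, 0.1057]
wrist_force: [0.5, -0.4, -0.0]
opening: 0.085
ee_pos: [0.4771, 0.3084, 0.2642]
wrist_force: [1.4, 0.6, 1.6]
t 18.9 pos [0.4771 0.3084 0.2642] rot [179.49  -0.39  85.89] F [1.4 0.6 1.6] open 0.0853 | d [-0.553   0.0932 -0.0387] turn -27.91
diff A 26.8785
```

```bash
python3 drive.py '[{"d": [-0.03, 0, -0.01], "jaw": 0.085}, {"d": [-0.07, 0, -0.02], "jaw": 0.085}, {"d": [-0.11, 0, -0.03], "jaw": 0.085}, {"d": [-0.15, 0, -0.04], "jaw": 0.085}, {"d": [-0.19, 0, -0.04], "jaw": 0.085}]' >/dev/null
python3 drive.py '[{"d": [-0.04, 0.005, 0], "jaw": 0.085}, {"d": [-0.08, 0.01, 0], "jaw": 0.085}, {"d": [-0.12, 0.015, 0], "jaw": 0.085}, {"d": [-0.16, 0.025, 0], "jaw": 0.085}, {"d": [-0.2, 0.035, 0], "jaw": 0.085}]' >/dev/null
python3 drive.py '[{"d": [-0.04, 0.005, 0], "jaw": 0.085}, {"d": [-0.08, 0.01, 0], "jaw": 0.085}, {"d": [-0.12, 0.015, 0], "jaw": 0.085}, {"d": [-0.16, 0.02, 0], "jaw": 0.085}, {"d": [-0.2, 0.03, 0], "jaw": 0.085}]' >/dev/null
python3 drive.py '[{"jaw": 0.085}, {"jaw": 0.085}, {"jaw": 0.085}]' |grep -E 'pos|rot'
python3 - <<'E'
from blanks import *
i=imaging.camera_info("wrist");im=imaging.camera("wrist");cv2.imwrite("pics/w6.png",im);np.savez("w6",**i)
p=proj(i,[.57,-.321,.044]).round().astype(int);print("pred",p)
j=im[p[1]-60:p[1]+60,p[0]-100:p[0]+100];cv2.imwrite("pics/c7.png",cv2.resize(j,(800,480),interpolation=cv2.INTER_CUBIC))
meas(im,i,[("A",(p[0]-45,p[1]-45,p[0]+45,p[1]+45),tuple(p))],"pics/c8.png")
E
```

```text
ee_pos: [0.4979, -0.2856, 0.294]
tcp_rot: [-179.9, -0.1, 85.8]
pred [388 192]
A hsv [ 14. 122. 157.]
 z 0.062 [ 555.3 -291.4] 48.1 70.1 85.9
 z 0.056 [ 556.2 -292.9] 48.9 71.3 85.9
 z 0.05 [ 557.1 -294.4] 49.8 72.5 85.9
 z 0.044 [ 558.  -295.9] 50.6 73.7 85.9
```

View pics/c7.png

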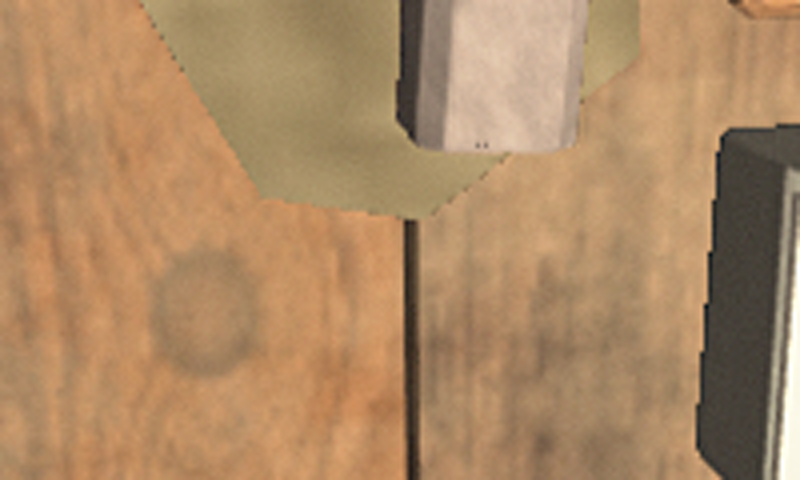

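A was knocked: it now stands further up, its top face around px (412,150), sides nearly along the image axes. Re-measuring there.

Run:
```python
from blanks import *
im=cv2.imread("pics/w6.png");i=dict(np.load("w6.npz"))
meas(im,i,[("A",(370,95,460,185),(412,150)),("A",(370,95,460,185),(412,150))],"pics/c8.png")
```

```text
A hsv [ 14.  63. 219.]
 z 0.062 [ 594.7 -274. ] 39.3 31.8 85.9
 z 0.056 [ 596.3 -275.2] 40.0 32.3 85.9
 z 0.05 [ 597.8 -276.4] 40.7 32.9 85.9
 z 0.044 [ 599.4 -277.6] 41.4 33.4 85.9
A hsv [ 14.  63. 219.]
 z 0.062 [ 594.7 -274. ] 39.3 31.8 85.9
 z 0.056 [ 596.3 -275.2] 40.0 32.3 85.9
 z 0.05 [ 597.8 -276.4] 40.7 32.9 85.9
 z 0.044 [ 599.4 -277.6] 41.4 33.4 85.9
```

View pics/c8.png

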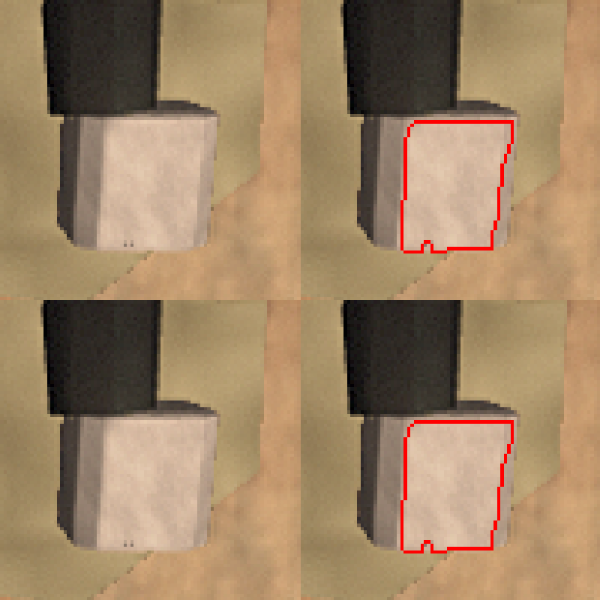

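A stands with bore nearly along image vertical (~83°), top face centre about (414,149), its far end next to a black knob of the grinder rest (lower end at about (401,129)). Checking where that knob is in 3D.

Run:
```python
from h import *
def L(i,px):
    K=np.array(i["mtx"]);T=np.array(i["extrinsics"]);d=T[:3,:3]@np.linalg.solve(K,[*px,1.]);return T[:3,3],d/np.linalg.norm(d)
def tri(a,b):
    (o1,d1),(o2,d2)=a,b
    s=np.linalg.lstsq(np.c_[d1,-d2],o2-o1,rcond=None)[0];p,q=o1+s[0]*d1,o2+s[1]*d2;return ((p+q)/2).round(4),np.linalg.norm(p-q).round(4)
w6=dict(np.load("w6.npz"));w4=dict(np.load("w4.npz"));t=imaging.camera_info("top")
print("knob w6-top",tri(L(w6,(401.5,129)),L(t,(406.6,211.7))))
print("knob w6-w4",tri(L(w6,(401.5,129)),L(w4,(404,70))))
for n,px in dict(L=(385.5,128),R=(417.5,127)).items(): print(n,[ray(w6,px,z).round(3) for z in(.03,.05,.08)])
# w4 and t5 blobs of the dark knob
im=cv2.imread("pics/w4.png");m=(im[0:90,370:440].max(2)<60).astype(np.uint8)
n,l,s,c=cv2.connectedComponentsWithStats(m);print([(x+[370,0,0,0,0]).tolist() for x in s[1:] if x[4]>100])
for nm in("top0","t5"):
    im=cv2.imread(f"pics/{nm}.png");m=(im[200:225,390:415].max(2)<70).astype(np.uint8)
    n,l,s,c=cv2.connectedComponentsWithStats(m);print(nm,[(x+[390,200,0,0,0]).tolist() for x in s[1:] if x[4]>20])
```

```text
knob w6-top (array([ 0.5632, -0.2406,  0.1426]), np.float64(0.0009))
knob w6-w4 (array([ 0.5658, -0.2422,  0.1292]), np.float64(0.0))
L [array([ 0.57 , -0.253,  0.03 ]), array([ 0.567, -0.251,  0.05 ]), array([ 0.562, -0.247,  0.08 ])]
R [array([ 0.604, -0.255,  0.03 ]), array([ 0.599, -0.252,  0.05 ]), array([ 0.591, -0.248,  0.08 ])]
[[370, 8, 15, 26, 159], [383, 24, 38, 46, 1399]]
top0 [[398, 209, 7, 6, 32]]
t5 [[398, 209, 8, 6, 41]]
```

```bash
python3 - <<'E'
from h import *
w4=dict(np.load("w4.npz"));print("chisel end",ray(w4,(470,83),.015),"box L edge",ray(w4,(468,215),.04),"frame",ray(w4,(430,45),.1))
E
python3 drive.py '[{"rz": 7, "jaw": 0.06}, {"rz": 14, "jaw": 0.06}, {"rz": 21, "jaw": 0.06}, {"rz": 28, "jaw": 0.06}, {"rz": 35, "jaw": 0.06}]' >/dev/null
python3 drive.py '[{"rz": 7, "jaw": 0.06}, {"rz": 14, "jaw": 0.06}, {"rz": 21, "jaw": 0.06}, {"rz": 28, "jaw": 0.06}, {"rz": 35, "jaw": 0.06}]' >/dev/null
python3 drive.py '[{"rz": 7, "jaw": 0.06}, {"rz": 14, "jaw": 0.06}, {"rz": 21, "jaw": 0.06}, {"rz": 28, "jaw": 0.06}, {"rz": 35, "jaw": 0.06}]' >/dev/null
python3 drive.py '[{"rz": 7, "jaw": 0.06}, {"rz": 14, "jaw": 0.06}, {"rz": 21, "jaw": 0.06}, {"rz": 28, "jaw": 0.06}, {"rz": 35, "jaw": 0.06}]' >/dev/null
python3 drive.py '[{"rz": 7, "jaw": 0.06}, {"rz": 14, "jaw": 0.06}, {"rz": 21, "jaw": 0.06}, {"rz": 28, "jaw": 0.06}, {"rz": 35, "jaw": 0.06}]' >/dev/null
python3 drive.py '[{"rz": 7, "jaw": 0.06}, {"rz": 7.8, "jaw": 0.06}, {"rz": 7.8, "jaw": 0.06}, {"rz": 7.8, "jaw": 0.06}]' >/dev/null
python3 go.py .598 -.287 .030 -96
```

```text
chisel end [ 0.66306794 -0.25836638  0.015     ] box L edge [ 0.65982577 -0.40217096  0.04      ] frame [ 0.59381547 -0.22365503  0.1       ]
t 23.0 pos [ 0.3502 -0.4231  0.2957] rot [-168.79    4.05  -55.62] F [-0.1 -0.1  0.3] open 0.0599 | d [ 0.0463 -0.2248  0.3127] turn 40.38
```

```bash
python3 - <<'E'
from h import *
o=status.get_obs();print(o["q"].round(1),o["qd"].round(1))
E
python3 drive.py '[{"jaw": 0.06}, {"jaw": 0.06}, {"jaw": 0.06}]'; python3 -c "
from h import *
print(status.get_obs()['q'].round(1))"
```

```text
[-55.7   9.5  18.8 103.4  11.2 180. ] [ 1.1  0.1  0.3  0.   0.1 -0.1]
time: 23.22
ee_pos: [0.3506, -0.4232, 0.2955]
tcp_rot: [-168.8, 4.1, -55.6]
wrist_force: [0.2, -0.3, 0.4]
opening: 0.0599
grasp_force: 0.0
[-55.6   9.5  18.8 103.4  11.2 179.9]
```

```bash
python3 drive.py '[{"rz": -7, "jaw": 0.06}, {"rz": -14, "jaw": 0.06}, {"rz": -21, "jaw": 0.06}, {"rz": -28, "jaw": 0.06}, {"rz": -35, "jaw": 0.06}]' |grep -E 'pos|rot'
python3 drive.py '[{"rz": -7, "jaw": 0.06}, {"rz": -14, "jaw": 0.06}, {"rz": -21, "jaw": 0.06}, {"rz": -28, "jaw": 0.06}, {"rz": -35, "jaw": 0.06}]' |grep -E 'pos|rot'
python3 -c "
from h import *
print(status.get_obs()['q'].round(1))"
```

```text
ee_pos: [0.3503, -0.4235, 0.2954]
tcp_rot: [-168.5, -3.1, -21.0]
ee_pos: [0.3503, -0.4235, 0.2954]
tcp_rot: [-172.3, -9.1, 13.7]
[-55.7   9.5  18.8 103.4  11.2 109.6]
```

```bash
python3 drive.py '[{"rz": -7, "jaw": 0.06}, {"rz": -14, "jaw": 0.06}, {"rz": -21, "jaw": 0.06}, {"rz": -28, "jaw": 0.06}, {"rz": -35, "jaw": 0.06}]' >/dev/null
python3 drive.py '[{"rz": -7, "jaw": 0.06}, {"rz": -14, "jaw": 0.06}, {"rz": -21, "jaw": 0.06}, {"rz": -28, "jaw": 0.06}, {"rz": -35, "jaw": 0.06}]' >/dev/null
python3 drive.py '[{"rz": -7, "jaw": 0.06}, {"rz": -14, "jaw": 0.06}, {"rz": -21, "jaw": 0.06}, {"rz": -28, "jaw": 0.06}, {"rz": -35, "jaw": 0.06}]' >/dev/null
python3 drive.py '[{"rz": -7, "jaw": 0.06}, {"rz": -14, "jaw": 0.06}, {"rz": -21, "jaw": 0.06}, {"rz": -28, "jaw": 0.06}, {"rz": -35, "jaw": 0.06}]' >/dev/null
python3 drive.py '[{"rz": -7, "jaw": 0.06}, {"rz": -14, "jaw": 0.06}, {"rz": -21, "jaw": 0.06}, {"rz": -28, "jaw": 0.06}, {"rz": -35, "jaw": 0.06}]' >/dev/null
python3 drive.py '[{"rz": -7, "jaw": 0.06}, {"rz": -14, "jaw": 0.06}, {"rz": -21, "jaw": 0.06}, {"rz": -28, "jaw": 0.06}, {"rz": -35, "jaw": 0.06}]' >/dev/null
python3 drive.py '[{"rz": -7, "jaw": 0.06}, {"rz": -14, "jaw": 0.06}, {"rz": -21, "jaw": 0.06}, {"rz": -28, "jaw": 0.06}, {"rz": -35, "jaw": 0.06}]' >/dev/null
python3 drive.py '[{"rz": -7, "jaw": 0.06}, {"rz": -14, "jaw": 0.06}, {"rz": -21, "jaw": 0.06}, {"rz": -28, "jaw": 0.06}, {"rz": -35, "jaw": 0.06}]' >/dev/null
python3 -c "
from h import *
print(status.get_obs()['q'].round(1),status.get_obs()['ee_pos'].round(3))"
python3 drive.py '[{"rz": -7, "jaw": 0.06}, {"rz": -14, "jaw": 0.06}, {"rz": -21, "jaw": 0.06}, {"rz": -21, "jaw": 0.06}]' |grep -E 'pos|rot'
python3 -c "
from h import *
print(status.get_obs()['q'].round(1))"
```

```text
[ -55.7    9.5   18.8  103.4   11.2 -170.4] [ 0.35  -0.423  0.295]
ee_pos: [0.3924, -0.3871, 0.2956]
tcp_rot: [-170.5, 1.9, -49.1]
[ -49.1    7.8   17.1  101.2    9.5 -179.9]
```

```bash
python3 drive.py '[{"rz": -7, "jaw": 0.06}, {"rz": -14, "jaw": 0.06}, {"rz": -21, "jaw": 0.06}, {"rz": -21, "jaw": 0.06}]' |grep -E 'pos|rot'
python3 -c "
from h import *
print(status.get_obs()['q'].round(2))"
python3 drive.py '[{"rz": -7, "jaw": 0.06}, {"rz": -14, "jaw": 0.06}, {"rz": -21, "jaw": 0.06}, {"rz": -21, "jaw": 0.06}]' |grep -E 'pos|rot'
python3 -c "
from h import *
print(status.get_obs()['q'].round(2))"
```

```text
ee_pos: [0.4444, -0.3233, 0.2956]
tcp_rot: [-174.3, -1.0, -38.8]
[ -38.72    4.93   14.3    98.4     5.67 -179.95]
ee_pos: [0.4846, -0.2493, 0.2956]
tcp_rot: [-178.6, -2.5, -27.9]
[ -27.88    2.92   12.26   96.86    1.36 -179.95]
```

```bash
cat > tilt.py <<'E'
from h import *
o=status.get_obs();z=R.from_euler("xyz",o["tcp_rot"],degrees=True).as_matrix()[:,2]
print(o["q"].round(1),"p",o["ee_pos"].round(3),"yaw",o["tcp_rot"][2].round(1),"tilt xy deg",np.degrees(z[:2]).round(2))
E
python3 drive.py '[{"rz": 7, "jaw": 0.06}, {"rz": 14, "jaw": 0.06}, {"rz": 21, "jaw": 0.06}, {"rz": 28, "jaw": 0.06}, {"rz": 35, "jaw": 0.06}]' >/dev/null
python3 drive.py '[{"rz": 7, "jaw": 0.06}, {"rz": 14, "jaw": 0.06}, {"rz": 21, "jaw": 0.06}, {"rz": 25, "jaw": 0.06}, {"rz": 25, "jaw": 0.06}]' >/dev/null
python3 tilt.py
python3 drive.py '[{"d": [0.02, 0.03, 0], "jaw": 0.06}, {"d": [0.04, 0.06, 0], "jaw": 0.06}, {"d": [0.06, 0.09, 0], "jaw": 0.06}, {"d": [0.08, 0.12, 0], "jaw": 0.06}, {"d": [0.1, 0.15, 0], "jaw": 0.06}]' >/dev/null
python3 drive.py '[{"d": [0.02, 0.03, 0], "jaw": 0.06}, {"d": [0.04, 0.06, 0], "jaw": 0.06}, {"d": [0.06, 0.09, 0], "jaw": 0.06}, {"d": [0.08, 0.12, 0], "jaw": 0.06}, {"d": [0.1, 0.15, 0], "jaw": 0.06}]' >/dev/null
python3 drive.py '[{"d": [0.02, 0.03, 0], "jaw": 0.06}, {"d": [0.04, 0.06, 0], "jaw": 0.06}, {"d": [0.06, 0.09, 0], "jaw": 0.06}, {"d": [0.08, 0.12, 0], "jaw": 0.06}, {"d": [0.08, 0.145, 0], "jaw": 0.06}]' >/dev/null
python3 tilt.py
```

```text
[ -28.     2.9   12.3   96.9    1.4 -119.8] p [ 0.484 -0.251  0.296] yaw -88.3 tilt xy deg [2.84 0.11]
[ -86.4    5.2   12.1   96.8    2.8 -178.5] p [ 0.047 -0.548  0.272] yaw -88.0 tilt xy deg [2.83 0.13]
```

```bash
python3 drive.py '[{"rz": -7, "jaw": 0.06}, {"rz": -14, "jaw": 0.06}, {"rz": -15, "jaw": 0.06}, {"rz": -15, "jaw": 0.06}]' >/dev/null; python3 tilt.py
```

```text
[ -77.3    3.8   10.8   96.3    0.6 -180. ] p [ 0.122 -0.529  0.273] yaw -77.3 tilt xy deg [ 0.77 -0.49]
```

```bash
python3 drive.py '[{"rz": 7, "jaw": 0.06}, {"rz": 14, "jaw": 0.06}, {"rz": 18.7, "jaw": 0.06}, {"rz": 18.7, "jaw": 0.06}]' >/dev/null; python3 go.py .598 -.287 .27 -96
```

```text
t 31.1 pos [ 0.121  -0.5297  0.2734] rot [-179.16   -0.4   -96.28] F [ 0.3 -0.   0. ] open 0.0598 | d [-0.2934 -0.4475  0.0079] turn -0.28
```

```bash
python3 drive.py '[{"d": [-0.02, -0.03, 0], "jaw": 0.06}, {"d": [-0.04, -0.06, 0], "jaw": 0.06}, {"d": [-0.06, -0.09, 0], "jaw": 0.06}, {"d": [-0.08, -0.12, 0], "jaw": 0.06}, {"d": [-0.1, -0.15, 0], "jaw": 0.06}]' >/dev/null
python3 drive.py '[{"d": [-0.02, -0.03, 0], "jaw": 0.06}, {"d": [-0.04, -0.06, 0], "jaw": 0.06}, {"d": [-0.06, -0.09, 0], "jaw": 0.06}, {"d": [-0.08, -0.12, 0], "jaw": 0.06}, {"d": [-0.1, -0.15, 0], "jaw": 0.06}]' >/dev/null
python3 drive.py '[{"d": [-0.02, -0.03, 0], "jaw": 0.06}, {"d": [-0.04, -0.06, 0], "jaw": 0.06}, {"d": [-0.06, -0.09, 0], "jaw": 0.06}, {"d": [-0.08, -0.12, 0], "jaw": 0.06}, {"d": [-0.093, -0.1475, 0.008], "rz": -0.28, "jaw": 0.06}]' >/dev/null
python3 drive.py '[{"jaw": 0.06}, {"jaw": 0.06}]' >/dev/null
python3 tilt.py; python3 go.py .598 -.287 .1 -96
python3 - <<'E'
from blanks import *
i=imaging.camera_info("wrist");im=imaging.camera("wrist");cv2.imwrite("pics/w7.png",im);np.savez("w7",**i)
p=proj(i,[.598,-.277,.044]).round().astype(int);print("pred",p)
meas(im,i,[("A",(p[0]-70,p[1]-55,p[0]+70,p[1]+55),tuple(p))],"pics/c9.png")
E
```

```text
[-2.550e+01  2.120e+01  3.060e+01  9.870e+01 -1.000e-01 -1.099e+02] p [ 0.599 -0.286  0.268] yaw -95.6 tilt xy deg [ 0.64 -0.42]
t 32.5 pos [ 0.5985 -0.286   0.2678] rot [-179.32   -0.36  -95.57] F [-0.2 -0.6 -0.2] open 0.0599 | d [-0.      0.0024  0.1678] turn 0.43
pred [325 179]
A hsv [ 14.  64. 196.]
 z 0.062 [ 599.2 -282. ] 39.4 32.9 84.7
 z 0.056 [ 599.4 -280.4] 40.1 33.5 84.7
 z 0.05 [ 599.6 -278.9] 40.8 34.2 84.7
 z 0.044 [ 599.8 -277.3] 41.5 34.8 84.7
```

View pics/c9.png

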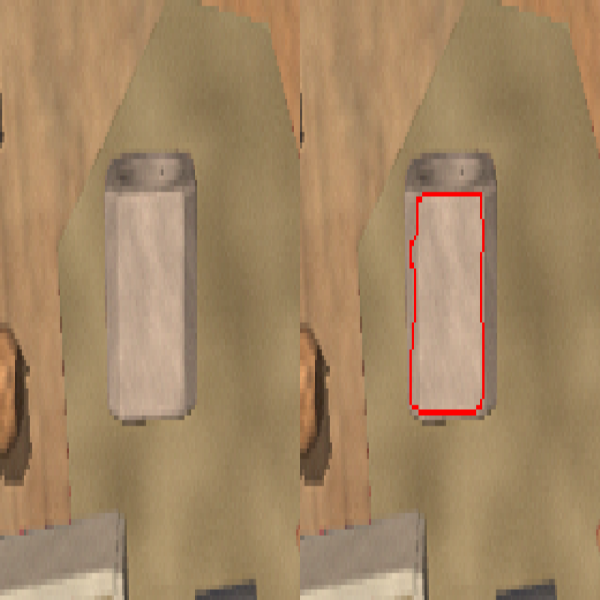

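Blank A confirmed: top face crop centred, at world (0.5995, -0.277), yaw 84.7°, narrow (44). Grasping it off-centre, away from the knob.

```bash
python3 drive.py '[{"d": [0.001, 0, 0.03], "rz": -0.3, "jaw": 0.065}, {"d": [0.001, 0, 0.06], "rz": -0.3, "jaw": 0.065}, {"d": [0.001, 0, 0.09], "rz": -0.3, "jaw": 0.065}, {"d": [0.001, 0, 0.11], "rz": -0.3, "jaw": 0.065}, {"d": [0.001, 0, 0.12], "rz": -0.3, "jaw": 0.065}]' |grep -E 'pos|st_f'
python3 drive.py '[{"d": [0, 0, 0.03], "jaw": 0.065}, {"d": [0, 0, 0.06], "jaw": 0.065}, {"d": [0, 0, 0.08], "jaw": 0.065}, {"d": [0, 0, 0.085], "jaw": 0.065}, {"d": [0, 0, 0.085], "jaw": 0.065}]' |grep -E 'pos|st_f'
python3 go.py .5986 -.287 .036 -95.3
```

```text
ee_pos: [0.5969, -0.2895, 0.1472]
wrist_force: [-0.6, 0.7, -0.0]
ee_pos: [0.5991, -0.2901, 0.0643]
wrist_force: [-0.0, -0.4, -0.2]
t 33.4 pos [ 0.5991 -0.2901  0.0643] rot [-179.27   -0.39  -95.63] F [-0.  -0.4 -0.2] open 0.0653 | d [-0.0033  0.0012  0.0283] turn -0.33
```

```bash
python3 drive.py '[{"d": [-0.0025, 0.0008, 0.015], "rz": -0.3, "jaw": 0.065}, {"d": [-0.0025, 0.0008, 0.025], "rz": -0.3, "jaw": 0.065}, {"d": [-0.0025, 0.0008, 0.028], "rz": -0.3, "jaw": 0.065}, {"d": [-0.0025, 0.0008, 0.028], "rz": -0.3, "jaw": 0.065}]' |grep -E 'pos|st_f'
python3 drive.py '[{"jaw": 0.03}, {"jaw": 0.03}, {"jaw": 0.03}, {"jaw": 0.03}, {"jaw": 0.03}]' 60 |grep -E 'pos|rot|rce|open'
python3 drive.py '[{"jaw": 0.03}, {"jaw": 0.03}]' |grep -E 'pos|rot|rce|open'
```

```text
ee_pos: [0.5998, -0.2877, 0.0369]
wrist_force: [-0.1, -0.9, -0.1]
ee_pos: [0.6005, -0.288, 0.0383]
tcp_rot: [-179.1, -0.5, -95.3]
wrist_force: [-1.3, -0.9, 5.3]
opening: 0.043
grasp_force: 61.6
ee_pos: [0.6005, -0.2879, 0.0383]
tcp_rot: [-179.1, -0.5, -95.3]
wrist_force: [-0.9, -0.3, 6.0]
opening: 0.043
grasp_force: 61.6
```

```bash
python3 drive.py '[{"d": [0, 0, -0.005], "jaw": 0.03}, {"d": [0, 0, -0.03], "jaw": 0.03}, {"d": [0, 0, -0.06], "jaw": 0.03}, {"d": [0, 0, -0.1], "jaw": 0.03}, {"d": [0, 0, -0.13], "jaw": 0.03}]' |grep -E 'pos|rce|open'
python3 drive.py '[{"d": [0, 0, -0.04], "jaw": 0.03}, {"d": [0, 0.03, -0.05], "jaw": 0.03}, {"d": [0, 0.06, -0.05], "jaw": 0.03}, {"d": [0, 0.1, -0.05], "jaw": 0.03}, {"d": [0, 0.14, -0.05], "rz": -1.15, "jaw": 0.03}]' |grep -E 'pos|rce|open'
python3 drive.py '[{"jaw": 0.03}, {"jaw": 0.03}]' >/dev/null
python3 go.py .4571 .0495 .1113 -94.15
```

```text
ee_pos: [0.5981, -0.2863, 0.1696]
wrist_force: [0.1, -0.7, 0.1]
opening: 0.0429
grasp_force: 61.1
ee_pos: [0.4569, -0.2726, 0.2147]
wrist_force: [-1.6, 0.1, -0.3]
opening: 0.043
grasp_force: 61.2
t 35.4 pos [ 0.4565 -0.2728  0.2156] rot [-179.14   -0.47  -94.26] F [ 0.6 -0.8 -0.9] open 0.0429 | d [-0.3223  0.0249  0.1013] turn -0.11
```

```bash
python3 drive.py '[{"d": [-0.03, 0.002, 0], "jaw": 0.03}, {"d": [-0.07, 0.006, 0], "jaw": 0.03}, {"d": [-0.11, 0.01, 0], "jaw": 0.03}, {"d": [-0.15, 0.012, 0], "jaw": 0.03}, {"d": [-0.18, 0.014, 0], "jaw": 0.03}]' >/dev/null
python3 drive.py '[{"d": [-0.03, 0.003, 0.02], "jaw": 0.03}, {"d": [-0.06, 0.006, 0.04], "jaw": 0.03}, {"d": [-0.09, 0.009, 0.06], "jaw": 0.03}, {"d": [-0.12, 0.011, 0.08], "jaw": 0.03}, {"d": [-0.142, 0.011, 0.1], "jaw": 0.03}]' >/dev/null
python3 drive.py '[{"jaw": 0.03}, {"jaw": 0.03}]' >/dev/null
python3 go.py .4571 .0495 .1113 -94.15
```

```text
t 36.4 pos [0.4582 0.0504 0.1111] rot [-179.3    -0.46  -94.03] F [-0.1  0.5 -0.5] open 0.043 | d [ 0.001   0.001  -0.0002] turn 0.12
```

```bash
python3 drive.py '[{"d": [-0.02, 0.001, 0], "jaw": 0.03}, {"d": [-0.035, 0.001, 0], "jaw": 0.03}, {"d": [-0.05, 0.001, 0], "jaw": 0.03}, {"d": [-0.06, 0.001, -0.0005], "rz": 0.1, "jaw": 0.03}, {"d": [-0.06, 0.001, -0.0005], "rz": 0.1, "jaw": 0.03}]' |grep -E 'pos|st_f'
python3 drive.py '[{"d": [-0.02, 0, 0], "jaw": 0.03}, {"d": [-0.04, 0, 0], "jaw": 0.03}, {"d": [-0.05, 0, -0.0004], "jaw": 0.03}, {"d": [-0.05, 0, -0.0004], "jaw": 0.03}]' |grep -E 'pos|st_f'
python3 go.py .4688 .2101 .1113 -94.15
```

```text
ee_pos: [0.4625, 0.11, 0.1129]
wrist_force: [0.2, 0.0, -2.3]
ee_pos: [0.4657, 0.1598, 0.1123]
wrist_force: [0.5, 0.1, -1.1]
t 37.1 pos [0.4657 0.1598 0.1123] rot [-179.17   -0.42  -94.22] F [ 0.5  0.1 -1.1] open 0.0429 | d [-0.0504  0.0006  0.0006] turn -0.07
```

```bash
python3 drive.py '[{"d": [-0.02, 0, 0], "jaw": 0.03}, {"d": [-0.04, 0.0005, 0], "jaw": 0.03}, {"d": [-0.06, 0.0005, 0], "jaw": 0.03}, {"d": [-0.078, 0.0005, 0], "jaw": 0.03}, {"d": [-0.078, 0.0005, 0], "jaw": 0.03}]' |grep -E 'pos|st_f'
python3 drive.py '[{"d": [-0.003, 0, 0], "jaw": 0.03}, {"d": [-0.006, 0, 0], "jaw": 0.03}, {"d": [-0.006, 0, 0], "jaw": 0.03}]' |grep -E 'pos|st_f'
python3 drive.py '[{"d": [-0.002, 0, 0], "jaw": 0.03}, {"d": [-0.002, 0, 0], "jaw": 0.03}]' |grep -E 'pos|st_f'
python3 drive.py '[{"d": [-0.0015, 0, 0], "jaw": 0.03}, {"d": [-0.0015, 0, 0], "jaw": 0.03}]' |grep -E 'pos|st_f'
```

```text
ee_pos: [0.471, 0.238, 0.1114]
wrist_force: [-0.2, 0.7, -1.3]
ee_pos: [0.4711, 0.2421, 0.1113]
wrist_force: [-0.2, 0.2, -1.7]
ee_pos: [0.4712, 0.2444, 0.1113]
wrist_force: [0.4, 0.6, -1.6]
ee_pos: [0.4713, 0.2461, 0.1113]
wrist_force: [0.3, 0.2, -2.0]
```

```bash
python3 drive.py '[{"d": [-0.0015, 0, 0], "jaw": 0.03}, {"d": [-0.0015, 0, 0], "jaw": 0.03}]' |grep -E 'pos|st_f'
python3 drive.py '[{"d": [-0.0015, 0, 0], "jaw": 0.03}, {"d": [-0.0015, 0, 0], "jaw": 0.03}]' |grep -E 'pos|st_f'
python3 drive.py '[{"d": [-0.0015, 0, 0], "jaw": 0.03}, {"d": [-0.0015, 0, 0], "jaw": 0.03}]' |grep -E 'pos|st_f'
```

```text
ee_pos: [0.4713, 0.2473, 0.1112]
wrist_force: [-0.5, -4.1, 0.2]
ee_pos: [0.4712, 0.2475, 0.1111]
wrist_force: [-1.1, -12.7, 2.5]
ee_pos: [0.4712, 0.2477, 0.1111]
wrist_force: [-2.7, -20.4, 5.4]
```

```bash
python3 drive.py '[{"d": [0.001, 0, 0.0015], "jaw": 0.03}, {"d": [0.001, 0, 0.003], "jaw": 0.03}, {"d": [0.001, 0, 0.003], "jaw": 0.03}]' |grep -E 'pos|st_f'
python3 drive.py '[{"jaw": 0.045}, {"jaw": 0.07}, {"jaw": 0.07}, {"jaw": 0.07}, {"jaw": 0.07}]' |grep -E 'pos|st_f|open'
python3 drive.py '[{"d": [0, 0, -0.03], "jaw": 0.085}, {"d": [0, 0, -0.07], "jaw": 0.085}, {"d": [0.02, 0, -0.09], "jaw": 0.085}, {"d": [0.06, 0, -0.09], "jaw": 0.085}, {"d": [0.1, 0, -0.09], "jaw": 0.085}]' |grep -E 'pos|st_f'
python3 drive.py '[{"d": [0.04, 0, 0], "jaw": 0.085}, {"d": [0.08, 0, 0], "jaw": 0.085}, {"d": [0.12, 0, 0], "jaw": 0.085}, {"d": [0.1566, 0, 0], "jaw": 0.085}, {"d": [0.1566, 0, 0], "jaw": 0.085}]' |grep -E 'pos|st_f'
python3 drive.py '[{"jaw": 0.085}, {"jaw": 0.085}]' |grep -E 'pos|st_f'
python3 go.py .4538 -.0091 .031 -94.15
python3 - <<'E'
from h import *
i=imaging.camera_info("wrist");im=imaging.camera("wrist");cv2.imwrite("pics/w8.png",im);np.savez("w8",**i)
p=proj(i,[.4538,-.0091,.048]).round().astype(int);print(p)
x0,y0=p-[80,60];m=((im[y0:y0+120,x0:x0+160].min(2)>165)).astype(np.uint8);m=cv2.morphologyEx(m,cv2.MORPH_OPEN,np.ones((3,3)))
n,l,s,c=cv2.connectedComponentsWithStats(m)
for k in range(1,n):
    if s[k,4]>60:
        pts=np.argwhere(l==k)[:,::-1].astype(float)+[x0,y0];P=np.array([ray(i,q,.046)[:2]*1000 for q in pts],np.float32);print(s[k],cv2.minAreaRect(P))
E
```

```text
ee_pos: [0.4715, 0.2475, 0.1085]
wrist_force: [-0.4, -15.9, 6.3]
ee_pos: [0.4715, 0.25, 0.1082]
wrist_force: [0.6, 0.0, 0.2]
opening: 0.0698
ee_pos: [0.4632, 0.1508, 0.2005]
wrist_force: [1.3, 0.0, -0.8]
ee_pos: [0.4506, -0.0101, 0.2005]
wrist_force: [-0.7, 0.1, -0.3]
ee_pos: [0.4512, -0.0052, 0.2002]
wrist_force: [0.2, 0.2, 1.1]
t 40.3 pos [ 0.4512 -0.0052  0.2002] rot [-179.19   -0.42  -94.33] F [0.2 0.2 1.1] open 0.0852 | d [ 0.0024 -0.0004  0.1692] turn -0.18
[320 187]
[ 65  29  32   9 238] ((451.7102355957031, -30.752517700195312), (6.388687610626221, 24.406829833984375), 85.85577392578125)
[  50   35   56   41 1567] ((455.8280334472656, -12.497739791870117), (33.10528564453125, 43.7115364074707), 84.73123931884766)
```

```bash
python3 drive.py '[{"d": [0.004, -0.0005, 0.04], "rz": -0.2, "jaw": 0.085}, {"d": [0.004, -0.0005, 0.08], "rz": -0.2, "jaw": 0.085}, {"d": [0.004, -0.0005, 0.12], "rz": -0.2, "jaw": 0.085}, {"d": [0.004, -0.0005, 0.155], "rz": -0.2, "jaw": 0.085}, {"d": [0.004, -0.0005, 0.168], "rz": -0.2, "jaw": 0.085}]' |grep -E 'pos|st_f'
python3 drive.py '[{"jaw": 0.085}, {"jaw": 0.04}, {"jaw": 0.04}, {"jaw": 0.04}, {"jaw": 0.04}]' 50 |grep -E 'pos|st_f'
python3 drive.py '[{"jaw": 0.04}, {"jaw": 0.04}, {"jaw": 0.04}]' |grep -E 'pos|rce|rot|open'
```

```text
ee_pos: [0.451, -0.0093, 0.027]
wrist_force: [-0.7, 0.3, 0.4]
ee_pos: [0.4548, -0.0105, 0.0342]
wrist_force: [0.3, 1.1, 5.6]
ee_pos: [0.4548, -0.0105, 0.0342]
tcp_rot: [-179.0, -0.4, -94.1]
wrist_force: [-0.8, 1.3, 6.1]
opening: 0.0472
grasp_force: 51.8
```

```bash
python3 drive.py '[{"d": [0, 0, -0.005], "jaw": 0.04}, {"d": [0, 0.002, -0.03], "jaw": 0.04}, {"d": [0, 0.002, -0.06], "jaw": 0.04}, {"d": [0, 0.002, -0.071], "jaw": 0.04}, {"d": [0, 0.002, -0.071], "jaw": 0.04}]' |grep -E 'pos|rce|rot|open'
python3 drive.py '[{"d": [-0.03, 0, 0], "jaw": 0.04}, {"d": [-0.06, 0, 0], "jaw": 0.04}, {"d": [-0.07, 0, 0], "jaw": 0.04}, {"d": [-0.07, 0, 0], "jaw": 0.04}]' |grep -E 'pos|st_f'
python3 go.py .4602 .0911 .1052 -94.15
```

```text
ee_pos: [0.4524, -0.0102, 0.1066]
tcp_rot: [-178.9, -0.4, -94.1]
wrist_force: [1.4, -0.1, -1.4]
opening: 0.047
grasp_force: 52.1
ee_pos: [0.4552, 0.0613, 0.1013]
wrist_force: [0.5, -0.2, -2.4]
t 42.1 pos [0.4552 0.0613 0.1013] rot [-179.28   -0.44  -93.94] F [ 0.5 -0.2 -2.4] open 0.0471 | d [-0.03   -0.003  -0.0041] turn 0.21
```

```bash
python3 drive.py '[{"d": [0, -0.0025, -0.003], "rz": 0.2, "jaw": 0.04}, {"d": [-0.015, -0.0028, -0.004], "rz": 0.2, "jaw": 0.04}, {"d": [-0.03, -0.0028, -0.004], "rz": 0.2, "jaw": 0.04}, {"d": [-0.03, -0.0028, -0.004], "rz": 0.2, "jaw": 0.04}]' |grep -E 'pos|st_f'
python3 drive.py '[{"jaw": 0.04}]' >/dev/null; python3 go.py .4623 .1201 .1052 -94.15
```

```text
ee_pos: [0.4607, 0.0899, 0.1061]
wrist_force: [-0.5, 0.1, -1.6]
t 42.6 pos [0.4605 0.0889 0.1061] rot [-179.23   -0.47  -94.28] F [ 0.8 -0.7 -1.7] open 0.0471 | d [-0.0313  0.0005  0.0006] turn -0.13
```

```bash
python3 drive.py '[{"d": [-0.015, 0, 0.0005], "jaw": 0.04}, {"d": [-0.03, 0.0005, 0.0005], "jaw": 0.04}, {"d": [-0.045, 0.0005, 0.0003], "jaw": 0.04}, {"d": [-0.045, 0.0005, 0.0003], "jaw": 0.04}]' |grep -E 'pos|st_f'
python3 drive.py '[{"d": [-0.03, 0, 0], "jaw": 0.04}, {"d": [-0.06, 0, -0.0002], "jaw": 0.04}, {"d": [-0.076, 0, -0.0004], "jaw": 0.04}, {"d": [-0.076, 0, -0.0004], "jaw": 0.04}]' |grep -E 'pos|st_f'
python3 drive.py '[{"d": [-0.003, 0, 0], "jaw": 0.04}, {"d": [-0.005, 0, 0], "jaw": 0.04}, {"d": [-0.005, 0, 0], "jaw": 0.04}]' |grep -E 'pos|st_f'
python3 drive.py '[{"d": [-0.0015, 0, 0], "jaw": 0.04}, {"d": [-0.0015, 0, 0], "jaw": 0.04}]' |grep -E 'pos|st_f'
```

```text
ee_pos: [0.4636, 0.1348, 0.1056]
wrist_force: [-0.2, -0.3, -1.6]
ee_pos: [0.4693, 0.2112, 0.1053]
wrist_force: [-0.9, -0.6, -1.6]
ee_pos: [0.4695, 0.2142, 0.1055]
wrist_force: [0.5, -0.6, -1.2]
ee_pos: [0.4696, 0.2161, 0.1056]
wrist_force: [-0.1, -0.6, -1.6]
```

```bash
python3 drive.py '[{"d": [-0.002, 0, 0], "jaw": 0.04}, {"d": [-0.002, 0, 0], "jaw": 0.04}]' |grep -E 'pos|st_f'
python3 drive.py '[{"d": [-0.002, 0, 0], "jaw": 0.04}, {"d": [-0.002, 0, 0], "jaw": 0.04}]' |grep -E 'pos|st_f'
python3 drive.py '[{"d": [-0.0015, 0, 0], "jaw": 0.04}, {"d": [-0.0015, 0, 0], "jaw": 0.04}]' |grep -E 'pos|st_f'
```

```text
ee_pos: [0.4697, 0.2186, 0.1056]
wrist_force: [0.5, 0.4, -2.2]
ee_pos: [0.4698, 0.2208, 0.1055]
wrist_force: [0.9, 0.6, -1.3]
ee_pos: [0.4698, 0.2215, 0.1054]
wrist_force: [-0.4, -4.4, -0.2]
```

```bash
python3 drive.py '[{"d": [-0.0015, 0, 0], "jaw": 0.04}, {"d": [-0.003, 0, 0], "jaw": 0.04}, {"d": [-0.003, 0, 0.0015], "jaw": 0.04}, {"d": [-0.003, 0, 0.003], "jaw": 0.04}, {"d": [-0.003, 0, 0.003], "jaw": 0.04}]' |grep -E 'pos|st_f'
python3 drive.py '[{"jaw": 0.06}, {"jaw": 0.085}, {"jaw": 0.085}, {"jaw": 0.085}, {"jaw": 0.085}]' |grep -E 'pos|st_f|open'
python3 drive.py '[{"d": [0, 0, -0.03], "jaw": 0.085}, {"d": [0, 0, -0.07], "jaw": 0.085}, {"d": [0, 0, -0.11], "jaw": 0.085}, {"d": [0, 0, -0.15], "jaw": 0.085}, {"d": [0, 0, -0.16], "jaw": 0.085}]' |grep -E 'pos|st_f'
python3 drive.py '[{"d": [-0.04, 0, 0], "jaw": 0.085}, {"d": [-0.08, 0, 0], "jaw": 0.085}, {"d": [-0.12, 0, 0], "jaw": 0.085}, {"d": [-0.16, 0, 0], "jaw": 0.085}, {"d": [-0.163, 0, 0], "jaw": 0.085}]' >/dev/null
python3 drive.py '[{"jaw": 0.085}, {"jaw": 0.085}]' >/dev/null
python3 go.py .4821 .3875 .119 -94.15
python3 - <<'E'
from h import *
i=imaging.camera_info("wrist");im=imaging.camera("wrist");cv2.imwrite("pics/w9.png",im);np.savez("w9",**i)
p=proj(i,[.4821,.3875,.124]).round().astype(int);print(p)
j=im[p[1]-50:p[1]+60,p[0]-40:p[0]+40];h=cv2.cvtColor(j,cv2.COLOR_BGR2HSV)
m=((h[...,1]<60)&(h[...,2]<150)).astype(np.uint8)
n,l,s,c=cv2.connectedComponentsWithStats(m)
for k in range(1,n):
    if s[k,4]>80: print(s[k],c[k]+p-[40,50],ray(i,c[k]+p-[40,50],.124).round(4), h[l==k].mean(0).round())
E
```

```text
ee_pos: [0.47, 0.2217, 0.103]
wrist_force: [-3.8, -22.6, 9.1]
ee_pos: [0.4702, 0.2254, 0.1025]
wrist_force: [0.7, 0.2, -0.2]
opening: 0.0849
ee_pos: [0.4689, 0.2272, 0.269]
wrist_force: [1.0, 0.1, 0.9]
t 46.0 pos [0.4801 0.389  0.2607] rot [-179.23   -0.49  -94.24] F [-0.1 -0.6  0.1] open 0.0852 | d [ 0.0002 -0.0002  0.1418] turn -0.09
[320 196]
[  4   0  14  39 347] [290.01440922 166.63112392] [0.5029 0.3632 0.124 ] [ 22.  32. 115.]
[ 46   0  22  12 108] [339.86111111 149.08333333] [0.4653 0.3528 0.124 ] [ 16.  48. 113.]
[ 67   0  13  39 339] [354.20648968 167.64011799] [0.4554 0.3673 0.124 ] [19. 32. 79.]
[ 30  22  21  39 736] [320.10054348 188.33016304] [0.4818 0.3815 0.124 ] [23. 33. 95.]
```

```bash
python3 drive.py '[{"d": [0, 0, 0.03], "rz": -0.1, "jaw": 0.085}, {"d": [0, 0, 0.06], "rz": -0.1, "jaw": 0.085}, {"d": [0, 0, 0.09], "rz": -0.1, "jaw": 0.085}, {"d": [0, 0, 0.11], "rz": -0.1, "jaw": 0.085}, {"d": [0, 0, 0.115], "rz": -0.1, "jaw": 0.085}]' |grep -E 'pos|st_f'
python3 drive.py '[{"d": [0, 0, 0.01], "jaw": 0.085}, {"d": [0, 0, 0.02], "jaw": 0.085}, {"d": [0, 0, 0.025], "jaw": 0.085}, {"d": [0, 0, 0.0255], "jaw": 0.085}, {"d": [0, 0, 0.0255], "jaw": 0.085}]' |grep -E 'pos|st_f'
python3 go.py .4819 .387 .119 -94.15
```

```text
ee_pos: [0.4809, 0.3856, 0.143]
wrist_force: [-0.2, -0.8, -0.9]
ee_pos: [0.4823, 0.3878, 0.1212]
wrist_force: [-0.6, -0.1, 0.4]
t 46.9 pos [0.4823 0.3878 0.1212] rot [-179.18   -0.42  -94.2 ] F [-0.6 -0.1  0.4] open 0.0845 | d [0.0008 0.0004 0.0022] turn -0.05
```

```bash
python3 drive.py '[{"d": [0, 0, 0.001], "jaw": 0.01}, {"d": [0, 0, 0.001], "jaw": 0.01}, {"d": [0, 0, 0.001], "jaw": 0.01}, {"d": [0, 0, 0.001], "jaw": 0.01}, {"d": [0, 0, 0.001], "jaw": 0.01}]' 50 |grep -E 'pos|st_f'
python3 drive.py '[{"jaw": 0.01}, {"jaw": 0.01}, {"jaw": 0.01}, {"jaw": 0.01}, {"jaw": 0.01}]' |grep -E 'pos|rce|rot|open'
python3 drive.py '[{"d": [0, 0, -0.02], "jaw": 0.01}, {"d": [0, 0, -0.05], "jaw": 0.01}, {"d": [0, 0, -0.09], "jaw": 0.01}, {"d": [0, 0, -0.12], "jaw": 0.01}, {"d": [0, 0, -0.145], "jaw": 0.01}]' |grep -E 'pos|rce|rot|open'
python3 go.py .4676 .1936 .22 -94.15
```

```text
ee_pos: [0.4822, 0.3879, 0.1199]
wrist_force: [0.7, 0.7, -0.4]
ee_pos: [0.4822, 0.3878, 0.1199]
tcp_rot: [-179.2, -0.4, -94.2]
wrist_force: [-0.6, 0.2, 3.0]
opening: 0.0152
grasp_force: 49.7
ee_pos: [0.4802, 0.389, 0.2671]
tcp_rot: [-179.1, -0.4, -94.2]
wrist_force: [0.5, 0.3, -1.6]
opening: 0.0151
grasp_force: 49.3
t 48.1 pos [0.4802 0.389  0.2671] rot [-179.14   -0.38  -94.19] F [ 0.5  0.3 -1.6] open 0.0151 | d [ 0.1955 -0.001   0.0484] turn -0.04
```

```bash
python3 drive.py '[{"d": [0.03, 0, 0], "jaw": 0.01}, {"d": [0.07, 0, 0], "jaw": 0.01}, {"d": [0.11, -0.0005, 0], "jaw": 0.01}, {"d": [0.15, -0.001, 0], "jaw": 0.01}, {"d": [0.19, -0.001, 0], "jaw": 0.01}]' >/dev/null
python3 drive.py '[{"d": [0.0055, 0, 0.02], "jaw": 0.01}, {"d": [0.0055, 0, 0.04], "jaw": 0.01}, {"d": [0.0055, 0, 0.045], "jaw": 0.01}, {"d": [0.0055, 0, 0.045], "jaw": 0.01}, {"d": [0.0055, 0, 0.045], "jaw": 0.01}]' >/dev/null
python3 go.py .4676 .1936 .21 -94.15
python3 - <<'E'
from h import *
i=imaging.camera_info("wrist");im=imaging.camera("wrist");cv2.imwrite("pics/w10.png",im);np.savez("w10",**i)
# rod edges and slot (dark) in rows ahead of key (camera side = -y): rod outline at y=.15,.13
for ym in(-.08,-.09,-.1,-.11):
    c=np.array([.4717+.0724*ym,.25+.9974*ym]);p=proj(i,[*c,.107]);v=int(round(p[1]));u=int(round(p[0]))
    print(ym,p.round(1),im[v,u-26:u+27:2].max(1).tolist())
E
```

```text
t 49.0 pos [0.4675 0.1939 0.2215] rot [-179.22   -0.45  -94.16] F [ 0.7  0.5 -0. ] open 0.015 | d [ 0.0002 -0.      0.0115] turn -0.01
-0.08 [322.8 174.2] [127, 122, 129, 130, 122, 161, 226, 237, 248, 205, 111, 131, 126, 116, 115, 106, 93, 174, 210, 193, 167, 137, 68, 68, 73, 74, 125]
-0.09 [322.8 159.7] [123, 127, 127, 129, 121, 180, 227, 239, 248, 204, 93, 140, 124, 119, 113, 108, 92, 169, 208, 192, 169, 142, 68, 71, 68, 132, 128]
-0.1 [322.9 144.9] [126, 132, 126, 124, 120, 219, 229, 241, 249, 199, 86, 122, 124, 127, 124, 123, 109, 161, 200, 195, 172, 147, 70, 74, 124, 126, 122]
-0.11 [322.9 129.6] [125, 129, 124, 123, 114, 210, 231, 240, 249, 190, 85, 121, 124, 126, 127, 118, 124, 160, 200, 198, 172, 145, 112, 123, 124, 125, 119]
```

```bash
python3 drive.py '[{"d": [0, 0, 0.01], "jaw": 0.01}, {"d": [0, 0, 0.02], "jaw": 0.01}, {"d": [0, 0, 0.026], "jaw": 0.01}, {"d": [0, 0, 0.026], "jaw": 0.01}]' |grep -E 'pos|rce|rot'
python3 drive.py '[{"d": [0, 0, 0.005], "jaw": 0.01}, {"d": [0, 0, 0.01], "jaw": 0.01}, {"d": [0, 0, 0.01], "jaw": 0.01}]' |grep -E 'pos|st_f'
```

```text
ee_pos: [0.4676, 0.1935, 0.1938]
tcp_rot: [-179.3, -0.5, -94.2]
wrist_force: [0.0, 0.8, -1.4]
grasp_force: 50.8
ee_pos: [0.4674, 0.1933, 0.1842]
wrist_force: [-3.1, 0.6, -4.2]
```

```bash
python3 drive.py '[{"d": [0, 0, 0.01], "jaw": 0.01}, {"d": [0, 0, 0.02], "jaw": 0.01}, {"d": [0, 0, 0.03], "jaw": 0.01}, {"d": [0, 0, 0.034], "jaw": 0.01}, {"d": [0, 0, 0.034], "jaw": 0.01}]' |grep -E 'pos|st_f'
python3 drive.py '[{"d": [0, 0, 0.003], "jaw": 0.01}, {"d": [0, 0, 0.005], "jaw": 0.01}, {"d": [0, 0, 0.005], "jaw": 0.01}]' |grep -E 'pos|st_f'
python3 drive.py '[{"d": [0, 0, 0.0015], "jaw": 0.01}, {"d": [0, 0, 0.0015], "jaw": 0.01}]' |grep -E 'pos|st_f'
```

```text
ee_pos: [0.4676, 0.1928, 0.1498]
wrist_force: [-4.6, 0.1, -4.5]
ee_pos: [0.4678, 0.193, 0.1464]
wrist_force: [-7.5, 1.9, -0.6]
ee_pos: [0.4678, 0.1931, 0.1452]
wrist_force: [-8.6, 0.6, 1.8]
```

```bash
python3 drive.py '[{"d": [0, 0.0012, 0], "jaw": 0.01}, {"d": [0, 0.0012, 0.001], "jaw": 0.01}, {"d": [0, 0.0012, 0.001], "jaw": 0.01}]' |grep -E 'pos|st_f'
python3 drive.py '[{"d": [0, 0, 0.0015], "jaw": 0.01}, {"d": [0, 0, 0.0015], "jaw": 0.01}]' |grep -E 'pos|st_f'
python3 drive.py '[{"d": [0, 0, 0.0015], "jaw": 0.01}, {"d": [0, 0, 0.0015], "jaw": 0.01}]' |grep -E 'pos|st_f'
```

```text
ee_pos: [0.4675, 0.1931, 0.144]
wrist_force: [-3.3, 1.0, 1.3]
ee_pos: [0.4676, 0.1931, 0.1434]
wrist_force: [-6.1, -1.1, 9.1]
ee_pos: [0.4676, 0.1931, 0.1433]
wrist_force: [-9.9, -1.6, 19.4]
```

```bash
python3 drive.py '[{"d": [0, 0, -0.001], "jaw": 0.03}, {"d": [0, 0, -0.001], "jaw": 0.06}, {"d": [0, 0, -0.001], "jaw": 0.07}, {"d": [0, 0, -0.001], "jaw": 0.07}, {"d": [0, 0, -0.001], "jaw": 0.07}]' |grep -E 'pos|st_f|open'
python3 drive.py '[{"d": [0, 0, -0.03], "jaw": 0.07}, {"d": [0, 0, -0.06], "jaw": 0.07}, {"d": [0, 0, -0.1], "jaw": 0.07}, {"d": [0, 0, -0.13], "jaw": 0.07}, {"d": [0, 0, -0.13], "jaw": 0.07}]' |grep -E 'pos|st_f'
python3 drive.py '[{"jaw": 0.085}, {"jaw": 0.085}]' |grep -E 'pos|st_f'
python3 - <<'E'
from h import *
i=imaging.camera_info("wrist");im=imaging.camera("wrist");cv2.imwrite("pics/w11.png",im)
def show(name,ymz):
    for ym,z in ymz:
        p=proj(i,[.4717+.0724*ym,.25+.9974*ym,z]).round().astype(int);print(name,ym,z,p.tolist(),im[p[1],p[0]-21:p[0]+22:3].max(1).tolist())
show("keytop",[(-.0565,.148),(-.0565,.165)])
# profile along rod axis on stack tops
show("stack",[(y,.112) for y in(-.04,-.03,-.02,-.012,-.005,.005,.02,.03)])
p=proj(i,[.4676,.1936,.148]).round().astype(int);x0,y0=p-[35,45]
h=cv2.cvtColor(im[y0:y0+90,x0:x0+70],cv2.COLOR_BGR2HSV);m=((h[...,1]<60)&(h[...,2]<135)).astype(np.uint8)
n,l,s,c=cv2.connectedComponentsWithStats(m)
for k in range(1,n):
    if s[k,4]>150: print("blob",s[k],"x0y0",x0,y0,"+y edge at z.148",ray(i,(x0+c[k][0],y0+s[k][1]+s[k][3]),.148).round(4))
E
```

```text
ee_pos: [0.4675, 0.1929, 0.1414]
wrist_force: [1.2, -0.3, 0.1]
opening: 0.0692
ee_pos: [0.4669, 0.1946, 0.278]
wrist_force: [0.8, 1.2, 0.0]
ee_pos: [0.4657, 0.1941, 0.271]
wrist_force: [-0.4, -0.2, -0.3]
keytop -0.0565 0.148 [320, 203] [249, 250, 251, 213, 114, 117, 121, 114, 112, 118, 81, 130, 255, 244, 240]
keytop -0.0565 0.165 [320, 211] [250, 248, 247, 255, 100, 116, 111, 109, 112, 115, 93, 126, 216, 219, 222]
stack -0.04 0.112 [321, 208] [250, 248, 248, 72, 123, 115, 113, 117, 118, 116, 95, 128, 222, 221, 219]
stack -0.03 0.112 [321, 219] [249, 249, 246, 253, 253, 156, 174, 172, 177, 172, 173, 126, 225, 216, 221]
stack -0.02 0.112 [321, 230] [249, 247, 249, 254, 253, 253, 253, 253, 253, 253, 255, 220, 214, 219, 220]
stack -0.012 0.112 [321, 239] [195, 217, 227, 231, 238, 242, 239, 229, 227, 220, 218, 233, 236, 189, 151]
stack -0.005 0.112 [321, 246] [199, 224, 221, 223, 220, 233, 233, 232, 227, 224, 229, 231, 231, 154, 164]
stack 0.005 0.112 [321, 256] [190, 230, 230, 229, 226, 226, 223, 228, 234, 231, 230, 226, 226, 150, 156]
stack 0.02 0.112 [321, 272] [213, 220, 228, 230, 234, 232, 231, 234, 232, 231, 234, 236, 230, 158, 162]
stack 0.03 0.112 [321, 281] [144, 201, 226, 223, 221, 233, 235, 236, 241, 237, 235, 225, 205, 162, 137]
blob [   0    0   23   90 1151] x0y0 285 158 +y edge at z.148 [0.4901 0.2283 0.148 ]
blob [  24    0   26   63 1052] x0y0 285 158 +y edge at z.148 [0.4682 0.2078 0.148 ]
blob [  50    0   20   90 1072] x0y0 285 158 +y edge at z.148 [0.4503 0.2309 0.148 ]
```

```bash
python3 drive.py '[{"d": [0, 0, -0.03], "jaw": 0.085}, {"d": [0, 0, -0.06], "jaw": 0.085}, {"d": [0, 0, -0.06], "jaw": 0.085}]' >/dev/null; python3 -c "
from h import *
print(bot.job_done())"
```

```text
the job is handed in; nothing more can be done
None
```

I loaded the mandrel and handed the job in: the 50 mm blank is against the flange, then the 44 mm blank, the collar snug, and the key seated in slot 2. The contact forces and readings fit this, but I had used up my picture views, so I did not look at the finished stack, and no verdict came back.

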